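# Clear and tare the studio scale

## Task

The dial scale on the painting table has just been checked and its brass weights are still standing on it and on the green mat. Put every weight that is out back upright into the well that fits it in the wooden block, fully down, stand the mixing cup upright in the middle of the empty weighing plate, and tare the cup out: turn the black knob at the centre of the dial until the broad zero mark on the dial stands exactly at the tip of the pointer. Leave the paint bottles and the brush jar where they are.

Things in the scene. Friction and masses are not known exactly. Their poses are not given: they have to be found in the camera images.
- scale: grey portion scale, fixed to the table, 290 mm long (its x), 150 mm wide (its y). Origin: centre of its underside, z up. Its front half (its -x) is a face sloping up at 20 degrees towards its +x with the white dial on it (normal in the scale's frame: -0.342, 0, 0.940); its rear half, 90 mm high, carries the square steel weighing plate.
- dial_centre (a point): centre of the dial, on its face, 83 mm in front of the scale's origin and 68 mm up; axes as the scale's. The dial is 115 mm wide, white, with 49 thin ticks 7.2 degrees (20 g) apart and one broad black bar 6 x 12 mm: the zero mark. A slim black pointer turns over it, clockwise, one turn per kg on the plate, settling in about 0.5 s; the knob does not turn the pointer.
- knob_grip (a point): on the axis of the round black tare knob, 24 mm out from the dial face along its normal: the height to grip it. The knob is 36 mm in diameter, stands 5 to 30 mm above the face, and its axis is the dial's normal. Dial and zero mark turn with it one to one, up to 3.1 rad either way from where the zero mark is nearest the plate, and stay where left (friction 0.04 N m).
- zero_mark (a point): inner end of the broad zero mark, on the dial 44 mm from the knob's axis; it turns with the knob
- pointer_tip (a point): tip of the pointer, 44 mm from the knob's axis in the same plane as zero_mark; the two coincide when the scale reads zero
- pan_centre (a point): centre of the top of the square steel weighing plate, 150 x 150 mm, its sides parallel to the scale's, with an upturned edge 5 mm high and 2.5 mm thick. Unloaded it is 108 mm above the table; it sinks 8 mm per kg on a spring.
- block: wooden weight block, fixed to the table, 243 x 62 x 28 mm (x, y, z), with a row of five round wells 7 mm deep along its x, from -x to +x for 500, 200, 200, 100 and 50 g, each 3 mm wider than its weight. Origin: centre of its underside, z up.
- well_500 (a point): centre of the floor of the 500 g weight's round well (45 mm wide, 7 mm deep) in the wooden block
- well_200a (a point): centre of the floor of the 200 g weight's round well (35 mm wide, 7 mm deep) in the wooden block; either 200 g weight may stand in either 200 g well
- well_200b (a point): centre of the floor of the 200 g weight's round well (35 mm wide, 7 mm deep) in the wooden block; the second of the two
- well_100 (a point): centre of the floor of the 100 g weight's round well (29 mm wide, 7 mm deep) in the wooden block
- well_50 (a point): centre of the floor of the 50 g weight's round well (23 mm wide, 7 mm deep) in the wooden block
- mat: green cutting mat, fixed to the table, 270 x 150 x 3 mm (x, y, z), on which some of the weights and the cup stand at the start. Origin: centre of its underside.
- w500: brass 500 g weight standing upright: a plain cylinder 42 mm in diameter and 36 mm high with a narrower knob on top, 48 mm high in all. Origin: centre of its underside, z up. May be absent. Starts on the weighing plate.
- w200a: brass 200 g weight standing upright: a plain cylinder 32 mm in diameter and 26 mm high with a narrower knob on top, 36 mm high in all. Origin: centre of its underside, z up. May be absent. Starts on the weighing plate.
- w200b: brass 200 g weight standing upright: a plain cylinder 32 mm in diameter and 26 mm high with a narrower knob on top, 36 mm high in all. Origin: centre of its underside, z up. May be absent. Starts on the mat; the same as w200a.
- w100: brass 100 g weight standing upright: a plain cylinder 26 mm in diameter and 20 mm high with a narrower knob on top, 29 mm high in all. Origin: centre of its underside, z up. May be absent. Starts on the mat.
- w50: brass 50 g weight standing upright: a plain cylinder 20 mm in diameter and 17 mm high with a narrower knob on top, 25 mm high in all. Origin: centre of its underside, z up. May be absent. Starts on the mat.
- cup: white ceramic mixing cup, open at the top, 62 mm in outer diameter, 70 mm high, wall 3 mm, about 100 to 210 g. Starts upright on the mat. Origin: centre of its underside, z up.
- paint1: paint bottle, 38 mm in diameter, 85 mm high, beyond the scale; leave it alone. Origin: centre of its underside.
- paint2: paint bottle, 38 mm in diameter, 85 mm high, beyond the scale; leave it alone. Origin: centre of its underside.
- brushes: terracotta jar with brushes, 72 mm in diameter, about 190 mm high; leave it alone. Origin: centre of its underside.
Things that resemble listed ones, but are neither listed nor needed, are in the scene too. What is shaped like the w500 but blue is not meant.

How it is judged (in metres and radians):
At the end, for the whole second after the job is handed in: Every weight present stands upright in a well of its size (within 5 mm of its centre, foot within 3 mm of its floor); the cup stands upright on the weighing plate within 30 mm of its centre; all at rest; the zero mark is at the pointer's tip within 3.5 mm (4.5 degrees) (horizontal distance between w500 and well_500 below 0.005 m and z of w500 in the frame of well_500 below 0.003 m and angle between each of w500, w100, w50, cup's own z axis and vertical below 0.12 rad and linear speed of each of w500, w100, w50, cup below 0.03 m/s and ((horizontal distance between w200a and well_200a below 0.005 m and z of w200a in the frame of well_200a below 0.003 m and angle between w200a's own z axis and vertical below 0.12 rad and linear speed of w200a below 0.03 m/s) or (horizontal distance between w200a and well_200b below 0.005 m and z of w200a in the frame of well_200b below 0.003 m and angle between w200a's own z axis and vertical below 0.12 rad and linear speed of w200a below 0.03 m/s)) and ((horizontal distance between w200b and well_200a below 0.005 m and z of w200b in the frame of well_200a below 0.003 m and angle between w200b's own z axis and vertical below 0.12 rad and linear speed of w200b below 0.03 m/s) or (horizontal distance between w200b and well_200b below 0.005 m and z of w200b in the frame of well_200b below 0.003 m and angle between w200b's own z axis and vertical below 0.12 rad and linear speed of w200b below 0.03 m/s)) and horizontal distance between w100 and well_100 below 0.005 m and z of w100 in the frame of well_100 below 0.003 m and horizontal distance between w50 and well_50 below 0.005 m and z of w50 in the frame of well_50 below 0.003 m and horizontal distance between cup and pan_centre below 0.03 m and z of cup in the frame of pan_centre between -0.005 and 0.005 m and distance between pointer_tip and zero_mark below 0.0035 m); the robot touches nothing.
It fails at once if a paint bottle or the brush jar was pushed more than 4 cm or knocked over (distance of any of paint1, paint2, brushes from where it was at the start of the episode above 0.04 m or angle between any of paint1, paint2, brushes's own z axis and vertical above 0.5 rad).
Of w500, w200a, w200b, w100, w50 only 3 to 5 are there at a start; the rules pass over those that are not, and their reading is None.
At some moment in a run one of w200b, w100, w50, cup may be knocked a few centimetres aside while the robot is not near it.
It also fails if it takes over 210 s, if anything falls off the work surface, if the arm or the gripper's body presses on something with over 40 N, if the wrist force passes 120 N, or if a joint passes its speed limit or range.

## Robot

A 6-joint arm with a two-finger parallel gripper is mounted at the origin on the work surface. World frame = base frame: x ahead of the robot, y to its left, z up, the work surface at z = 0. Lengths are in mm, angles in rad, forces in N, time in s.
With the tool pointing down it reaches from about 350 to 975 mm from the base axis. Payload 7.1 kg.
Tool frame: the origin (TCP) lies at the very end of the fingers, on their centre line; the grasp point (between the pads) lies 19 mm behind it; y points along the fingers, x is the direction in which the jaws open and shut, and the axes are right-handed (so a half turn about y gives the same grasp; the last joint's range is limited). The gripper opens to 88 mm and grips with 3 to 60 N. Pads are 20 mm wide; open, the fingers measure 115 mm over their backs; the gripper's body (75 mm by 178 mm) begins 61 mm behind the grasp point.
Start: joints at [-1.146, 0.423, 1.63, -0, 1.089, -0.019], TCP at [268.373, -564.429, 222.675] pointing down, gripper open.
Joint ranges: [-3, 3], [-0.9, 2.11], [0.09, 2.58], [-1.31, 4.45], [0.11, 2.69], [-2.54, 2.54]. Speed limits (rad/s): [2.39, 2.39, 3.01, 3.14, 3.14, 3.14].

## Interface

Orientations are given as a rotation vector (axis times angle).
In Python, from workcell import ctrl gives the robot as it stands. The module is installed in compiled form; this text tells all that it offers.
- The arm moves only by the tool carry_out, never from a script. Its arguments are lists of equal length, an entry for each row: "delta_pos": the shift along the tool's x, y, z in cm, a list of three; "rotation": the turn, a rotation vector about the tool's x, y, z in rad, a list of three. In form: {"delta_pos": [[dx, dy, dz], ...], "rotation": [[wx, wy, wz], ...]}. A call has 1 to 12 rows; each row is the pose to reach, as a shift and turn from the pose commanded when the call began, along the tool's axes at that moment; what a row does not reach only later rows make up. A row lasts 1/12 s, in which the tool goes at most 41.7 mm and 7.16 degrees, less where a joint would pass 70% of its speed; a pose out of reach is approached as far as the arm can. A call with a gripper value outside its range is refused whole. "hand" is the closure in counts, from 0 (fully open) to 255 (shut), set as the call begins (left out, the last holds). The fingers move at their own pace and stop on an object; the grip force is fixed at half the most. Time passes only in rows, so rows that repeat a pose let the fingers close. It gives the time, the measured TCP pose, the force and the opening at its end, in the units of the state.
- ctrl.get_obs(): the state, without advancing time (a new reading comes with each control period).
- ctrl.get_image(name): name is "side" or "top"; returns the picture (400x640x3 uint8, red, green, blue); there is no depth.
- ctrl.camera_info(name): a dict with "fov_y" (degrees; the focal length in pixels is half the picture's height over the tangent of half this angle, whatever the lens; pixels are square), "cx", "cy" (the principal point, pixels), "R" (3x3) and "t" (3): a world point X has camera coordinates R X + t. Camera axes: x right, y down, z forward; pixel columns grow to the right and rows downward; lengths in mm; the calibration is good to about 2 mm. A picture is of the moment at which its call begins. camera_info takes no time and is no camera call.
- ctrl.close_job(): hands the job in, once; it reports no verdict.
The state is a dict: "t": time; "qpos": joint angles; "qvel": joint speeds; "joint_torque": joint torques, N m; "ee_pos": TCP position; "orientation": TCP orientation; "ft_force": force on the tool from outside, world axes, zero at the start; "moment": the same for the moment, N m; "width": finger opening in mm.
Only numpy, scipy, OpenCV 4.12 (cv2) and the standard library are available. Lean on these libraries where they do the work, as an engineer would, in place of code of your own. Each camera call takes 0.05 s, during which the arm holds its last target.

## Working session

There is one attempt and no reset: what is moved stays moved. The work goes in short steps, Python scripts to look and compute and a tool call to move; the robot and the scene stay as the last step left them, time stands still between calls to the robot, and variables do not carry over. Pictures are saved under pics/ and viewed, and the job is handed in when it is done.

Besides the shell and the picture viewer there is one more tool, called after ">>>" as name(argument=value, ...), one argument or row to a line, values as JSON. carry_out: Moves the arm, as the interface text tells. Its arguments: {"type":"object","properties":{"delta_pos":{"type":"array","items":{"type":"array","items":{"type":"number"}}},"rotation":{"type":"array","items":{"type":"array","items":{"type":"number"}}},"hand":{"type":"number"}},"required":["delta_pos","rotation"]}

```bash
mkdir -p pics
python3 - <<'E'
from workcell import ctrl
import cv2,json
print(ctrl.get_obs())
for n in("side","top"):
    print(n,ctrl.camera_info(n)); cv2.imwrite(f"pics/{n}0.png",ctrl.get_image(n)[:,:,::-1])
E
```

```text
{'t': 0.0, 'qpos': array([-1.14599736e+00,  4.23841112e-01,  1.63066687e+00, -2.35697059e-05,
        1.08859899e+00, -1.89674215e-02]), 'qvel': array([-4.36877087e-04, -3.42595612e-05, -7.46730092e-04, -7.59499387e-04,
       -1.17012055e-03,  2.76752685e-04]), 'joint_torque': array([-3.46929346e-04, -5.44641960e+01, -2.73671025e+01,  6.43755728e-02,
        2.27137335e-02, -1.26802656e-04]), 'ee_pos': array([ 268.15097706, -563.94903186,  221.91061662]), 'orientation': array([-1.38622339,  0.87735372, -0.87526025]), 'ft_force': array([0.80719977, 0.37947862, 0.5582404 ]), 'moment': array([-0.06923945,  0.01562415,  0.03270632]), 'width': 87.90363482649836}
side {'fov_y': 54.3909171157449, 'cx': 313.49130513021635, 'cy': 200.59076215062217, 'R': array([[ 0.72707652, -0.6864583 ,  0.01160725],
       [-0.34895317, -0.3840552 , -0.85482939],
       [ 0.59126256,  0.61747599, -0.51877932]]), 't': array([-411.47797497,  268.99485852,  626.68034908])}
top {'fov_y': 43.32623971501663, 'cx': 330.16606139749666, 'cy': 195.28051649901954, 'R': array([[ 0.02239959, -0.99965447,  0.0137552 ],
       [-0.99590251, -0.02351706, -0.08732198],
       [ 0.08761529, -0.01174286, -0.99608517]]), 't': array([  -9.68401522,  580.73260659, 1181.34828843])}
```

View pics/side0.png

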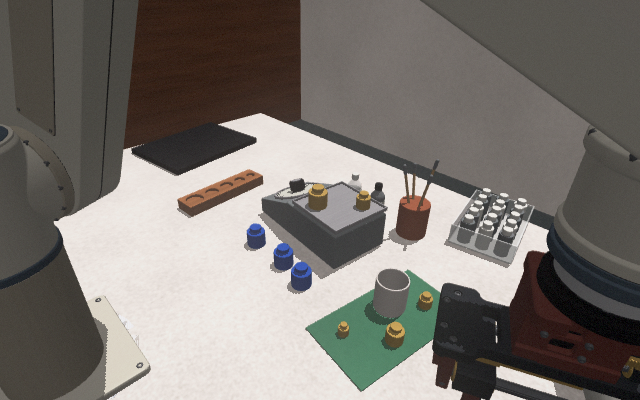

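View pics/top0.png

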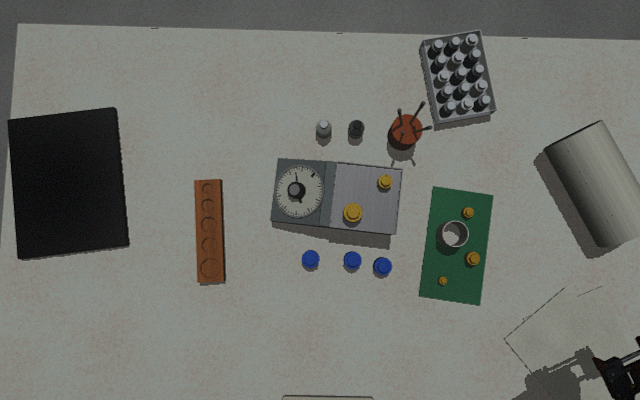

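```bash
cat > h.py <<'E'
import numpy as np,cv2
from workcell import ctrl
C={n:ctrl.camera_info(n) for n in("side","top")}
for c in C.values(): c['f']=200/np.tan(np.radians(c['fov_y']/2))
def proj(n,X):
    c=C[n];p=np.atleast_2d(X)@c['R'].T+c['t'];return np.c_[c['cx']+c['f']*p[:,0]/p[:,2],c['cy']+c['f']*p[:,1]/p[:,2]]
def unproj(n,uv,z):
    c=C[n];uv=np.atleast_2d(uv).astype(float);d=np.c_[(uv[:,0]-c['cx'])/c['f'],(uv[:,1]-c['cy'])/c['f'],np.ones(len(uv))]@c['R']
    o=-c['R'].T@c['t'];return o+d*((z-o[2])/d[:,2])[:,None]
def snap(n,tag,box=None,k=1):
    im=ctrl.get_image(n)[:,:,::-1].copy();cv2.imwrite(f"pics/raw_{n}_{tag}.png",im)
    if box is not None:
        x0,y0,x1,y1=box;cv2.imwrite(f"pics/{n}_{tag}.png",cv2.resize(im[y0:y1,x0:x1],None,fx=k,fy=k,interpolation=cv2.INTER_CUBIC))
    return im
def crop(src,dst,box,k):
    im=cv2.imread(src);x0,y0,x1,y1=box;cv2.imwrite(dst,cv2.resize(im[y0:y1,x0:x1],None,fx=k,fy=k,interpolation=cv2.INTER_CUBIC))
E
python3 - <<'E'
from h import *
crop("pics/top0.png","pics/c1.png",(260,145,420,245),5)
crop("pics/top0.png","pics/c2.png",(410,180,510,310),4)
crop("pics/top0.png","pics/c3.png",(185,170,235,295),4)
crop("pics/side0.png","pics/c4.png",(170,165,270,225),8)
crop("pics/side0.png","pics/c5.png",(240,160,440,300),4)
for p in proj("top",[[0,0,0],[500,0,0],[500,0,100]]):print(p)
E
```

```text
[326.03848536 442.80367084]
[330.78902419 229.30242783]
[331.45950304 228.40688763]
```

View pics/c1.png

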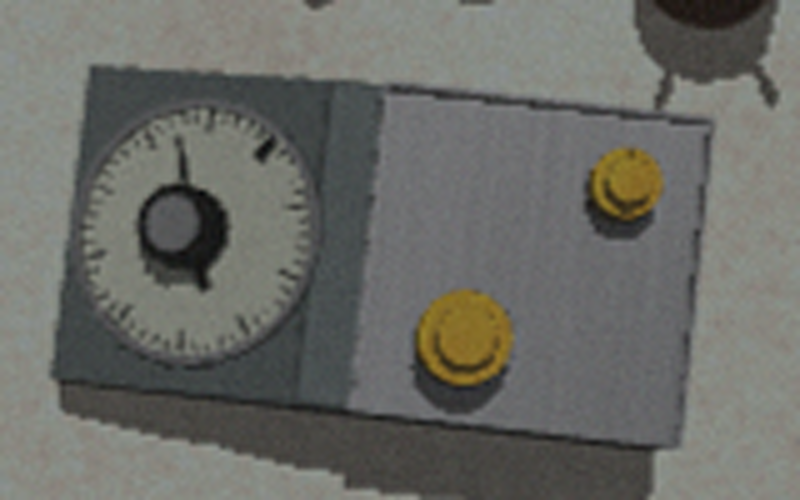

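View pics/c2.png

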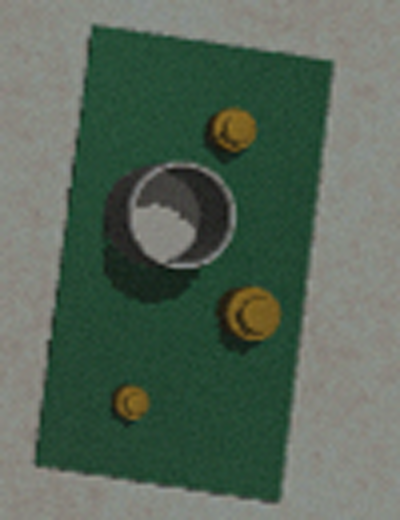

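View pics/c3.png

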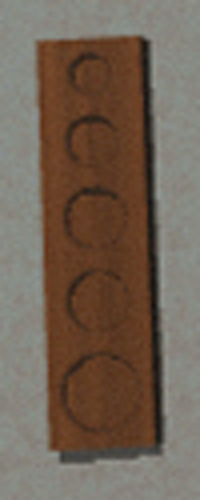

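View pics/c4.png

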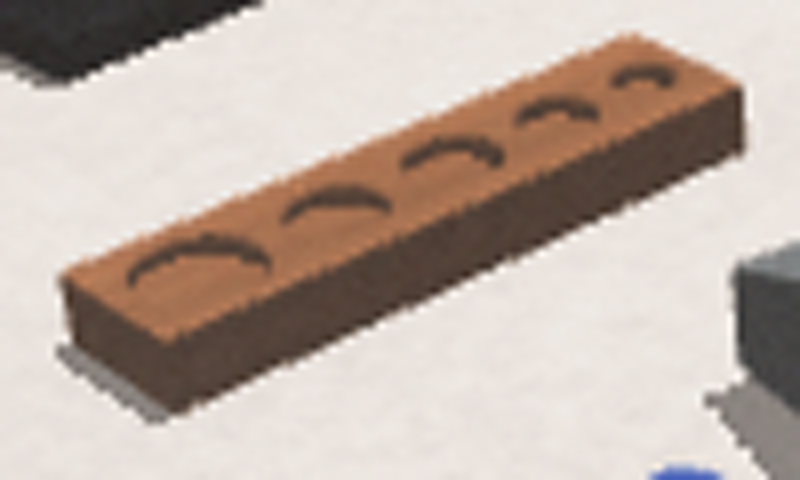

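View pics/c5.png

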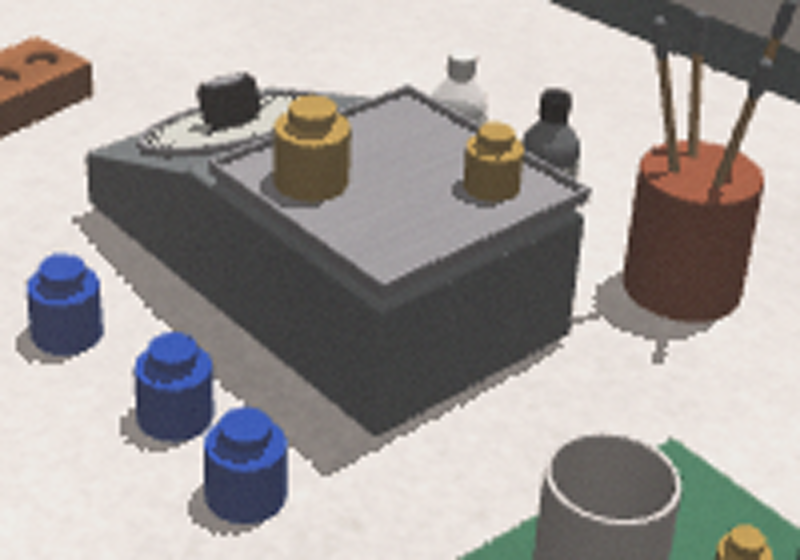

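```bash
cat >> h.py <<'E'
from scipy.optimize import minimize
S=8
def ring(c,r,z,n=48):
    a=np.linspace(0,2*np.pi,n,endpoint=False);return np.c_[c[0]+r*np.cos(a),c[1]+r*np.sin(a),np.full(n,z)]
def render(n,hulls,box):
    x0,y0,x1,y1=box;m=np.zeros(((y1-y0)*S,(x1-x0)*S),np.uint8)
    for H in hulls:
        p=(proj(n,H)+0.5-[x0,y0])*S-0.5
        h=cv2.convexHull(p.astype(np.float32))
        cv2.fillConvexPoly(m,np.round(h*16).astype(np.int32),255,shift=4)
    return cv2.resize(m,(x1-x0,y1-y0),interpolation=cv2.INTER_AREA).astype(float)/255
def cyl(x,y,z,r,h): return np.r_[ring((x,y),r,z),ring((x,y),r,z+h)]
W={'500':(21,36,48),'200':(16,26,36),'100':(13,20,29),'50':(10,17,25)}
def weight(p,k,z):
    r,h,H=W[k];return [cyl(p[0],p[1],z,r,h),cyl(p[0],p[1],z+h-.1,r*p[2] if len(p)>2 else .6*r,H-h)]
def boxh(p,L,Wd,H,z=0):
    c,s=np.cos(p[2]),np.sin(p[2]);P=np.array([[a*L/2,b*Wd/2,q] for a in(-1,1) for b in(-1,1) for q in(z,z+H)])
    return [np.c_[p[0]+c*P[:,0]-s*P[:,1],p[1]+s*P[:,0]+c*P[:,1],P[:,2]]]
def brass(im):
    h=cv2.cvtColor(im,cv2.COLOR_BGR2HSV);return ((h[...,0]>15)&(h[...,0]<32)&(h[...,1]>110)).astype(float)
def green(im):
    h=cv2.cvtColor(im,cv2.COLOR_BGR2HSV);return ((h[...,0]>55)&(h[...,0]<85)&(h[...,1]>80)).astype(float)
def wood(im):
    h=cv2.cvtColor(im,cv2.COLOR_BGR2HSV);return ((h[...,0]<15)&(h[...,1]>60)).astype(float)
def fit(items,model,p0,step):
    # items: (cam, mask, box)
    def cost(p):
        c=0
        for n,m,b in items:
            r=render(n,model(p),b);c+=np.abs(r-m[b[1]:b[3],b[0]:b[2]]).sum()
        return c
    sim=[np.array(p0,float)]+[np.array(p0,float)+np.eye(len(p0))[i]*step[i] for i in range(len(p0))]
    o=minimize(cost,p0,method='Nelder-Mead',options=dict(initial_simplex=sim,xatol=.02,fatol=.05,maxiter=300))
    o=minimize(cost,o.x,method='Nelder-Mead',options=dict(initial_simplex=[o.x]+[o.x+np.eye(len(p0))[i]*step[i]*.4 for i in range(len(p0))],xatol=.01,fatol=.02,maxiter=300))
    return o.x,o.fun
E
cat > m0.py <<'E'
from h import *
T=cv2.imread("pics/top0.png");Sd=cv2.imread("pics/side0.png")
bt=(180,165,240,300);bs=(165,160,275,225)
wt=wood(T);ws=wood(Sd)
p0=list(unproj("top",[209,231],28)[0][:2])+[np.pi/2]
for it in([("top",wt,bt)],[("side",ws,bs)],[("top",wt,bt),("side",ws,bs)]):
    print("block",fit(it,lambda p:boxh(p,243,62,28),p0,(5,5,.03)))
gt=green(T)
g=unproj("top",[456,246],3)[0]
gt=gt.astype(np.uint8); c=max(cv2.findContours(gt,0,2)[0],key=cv2.contourArea);cv2.fillPoly(gt,[c],1)
print("mat",fit([("top",gt.astype(float),(405,175,505,315))],lambda p:boxh(p,270,150,3),[g[0],g[1],0],(5,5,.03)))
bT=brass(T);bS=brass(Sd)
def wf(k,uvt,z):
    p=unproj("top",uvt,z+W[k][2])[0][:2];r=int(W[k][0]/2.2+6)
    b1=(uvt[0]-r,uvt[1]-r,uvt[0]+r,uvt[1]+r)
    q=proj("side",[p[0],p[1],z+W[k][2]/2])[0].astype(int);r=r+5;b2=(q[0]-r,q[1]-r,q[0]+r,q[1]+r)
    for it in([("top",bT,b1)],[("side",bS,b2)],[("top",bT,b1),("side",bS,b2)]):
        x,f=fit(it,lambda p:weight(p,k,z),[*p,.6],(4,4,.05));print(k,x.round(2),round(f,1))
wf('500',(352,213),108-5.6);wf('200',(385,182),108-5.6);wf('200',(473,258),3);wf('100',(468,213),3);wf('50',(443,281),3)
E
python3 m0.py
```

```text
block (array([485.6860683 , 299.0295152 ,   1.53107186]), np.float64(2919.5254901960784))
block (array([4.93381155e+02, 2.96634981e+02, 7.88621869e-02]), np.float64(49.48627450980392))
block (array([4.91332496e+02, 2.93071849e+02, 8.43482253e-02]), np.float64(344.7960784313725))
mat (array([ 4.69605462e+02, -3.04383069e+02, -1.28376757e-01]), np.float64(197.25098039215686))
500 [535.83 -44.64   0.6 ] 25.1
500 [ 5.7658e+02 -8.6000e-01  1.8000e-01] 226.0
500 [535.77 -43.82   0.61] 346.3
200 [ 6.0591e+02 -1.1531e+02  5.9000e-01] 31.7
200 [ 6.3688e+02 -9.0080e+01  1.0000e-02] 131.9
200 [ 6.0643e+02 -1.1418e+02  6.0000e-01] 204.4
200 [ 438.68 -339.39    0.61] 29.1
200 [ 441.03 -335.55    0.49] 97.3
200 [ 439.54 -336.94    0.6 ] 149.8
100 [ 549.2  -330.08    0.61] 19.8
100 [ 5.5167e+02 -3.2626e+02  3.1000e-01] 61.3
100 [ 548.81 -328.29    0.56] 97.9
50 [ 384.64 -269.4     0.63] 11.8
50 [ 3.9457e+02 -2.5858e+02  2.5000e-01] 81.5
50 [ 384.62 -267.54    0.57] 112.4
```

Run:
```python
from h import *
T=cv2.imread("pics/top0.png");Sd=cv2.imread("pics/side0.png")
hs=lambda im,u,v:cv2.cvtColor(im,cv2.COLOR_BGR2HSV)[v,u]
print([hs(T,*q) for q in((209,231),(200,240),(150,300),(222,200))])
print([hs(Sd,*q) for q in((318,190),(318,205),(318,202),(312,195),(363,205),(343,330),(395,340),(333,330),(395,320))])
a=brass(Sd)[160:360,240:440]*255
cv2.imwrite("pics/ms.png",cv2.resize(a,None,fx=3,fy=3,interpolation=0))
```

```text
[array([ 13, 162,  96], dtype=uint8), array([ 12, 159, 104], dtype=uint8), array([ 33,  20, 140], dtype=uint8), array([13, 59, 52], dtype=uint8)]
[array([ 18, 109,  98], dtype=uint8), array([ 17, 108,  92], dtype=uint8), array([ 18, 102,  90], dtype=uint8), array([ 19, 117, 124], dtype=uint8), array([ 19, 112,  89], dtype=uint8), array([ 20, 119, 111], dtype=uint8), array([ 19, 107,  88], dtype=uint8), array([ 73,  88, 127], dtype=uint8), array([ 73,  92, 125], dtype=uint8)][ WARN:0@0.875] global loadsave.cpp:1063 imwrite_ Unsupported depth image for selected encoder is fallbacked to CV_8U.
```

View pics/ms.png

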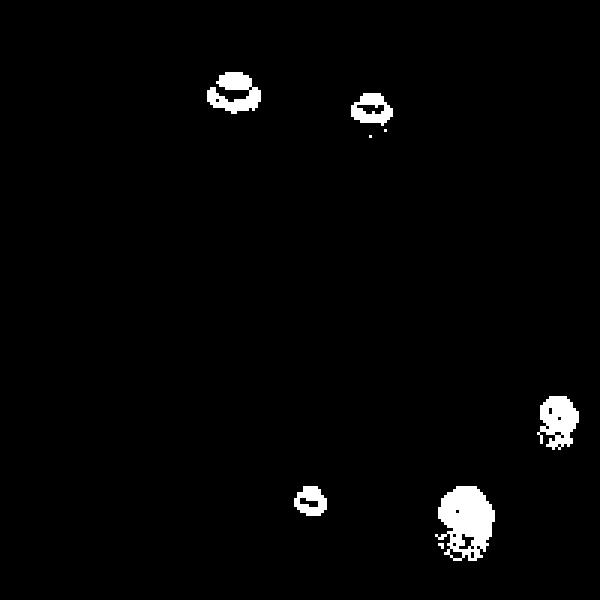

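```bash
sed -i 's/(h\[...,1\]>110)/(h[...,1]>65)/; s/(h\[...,0\]<15)&(h\[...,1\]>60)/(h[...,0]<22)\&(h[...,1]>48)/' h.py
sed -i 's/+\[np.pi\/2\]/+[.08]/; s/h\[...,0\]>15/h[...,0]>11/' m0.py h.py; python3 m0.py
```

```text
block (array([4.91125072e+02, 2.91399414e+02, 7.88608546e-02]), np.float64(119.65098039215687))
block (array([4.93193888e+02, 2.96323931e+02, 7.74561852e-02]), np.float64(51.30196078431372))
block (array([4.91244578e+02, 2.92260095e+02, 7.74618850e-02]), np.float64(278.7450980392157))
mat (array([ 4.69605462e+02, -3.04383069e+02, -1.28376757e-01]), np.float64(197.25098039215686))
500 [536.07 -44.82   0.6 ] 19.3
500 [538.41 -40.53   0.57] 27.6
500 [535.99 -43.98   0.69] 73.1
200 [ 6.0675e+02 -1.1586e+02  5.9000e-01] 20.3
200 [ 6.0908e+02 -1.1077e+02  5.6000e-01] 17.9
200 [ 606.04 -113.92    0.66] 63.1
200 [ 438.76 -339.09    0.62] 20.7
200 [ 440.64 -335.56    0.5 ] 27.5
200 [ 439.3  -336.75    0.59] 69.4
100 [ 548.9  -329.78    0.6 ] 14.8
100 [ 550.44 -326.39    0.56] 20.5
100 [ 549.05 -327.67    0.63] 51.0
50 [ 384.44 -269.23    0.61] 9.6
50 [ 385.9  -266.17    0.47] 16.0
50 [ 384.63 -267.54    0.63] 38.0
```

Run:
```python
from h import *
P=unproj("top",np.array([[385,88],[713,122],[680,447],[350,408]])/5+[260,145],107.4)
print(P.round(1),P.mean(0)); 
for i in range(4):
    d=P[(i+1)%4]-P[i];print(np.linalg.norm(d),np.arctan2(d[1],d[0]))
Q=unproj("side",np.array([[408,88],[588,193],[382,280],[212,168]])/4+[240,160],107.4);print(Q.round(1),Q.mean(0))
for i in range(4):
    d=Q[(i+1)%4]-Q[i];print(np.linalg.norm(d),np.arctan2(d[1],d[0]))
# scale fit: direction
o=unproj("top",np.array([[297,190]]),68);print(o)
```

```text
[[ 647.6   -9.1  107.4]
 [ 635.8 -156.9  107.4]
 [ 489.8 -143.6  107.4]
 [ 503.8    3.4  107.4]] [569.26001832 -76.51155893 107.4       ]
148.26587823788435 -1.6505600396693614
146.62578617805121 3.0510094193220594
147.69615823663943 1.4761057351356393
144.41610707768885 -0.08668969906314092
[[ 649.5  -10.9  107.4]
 [ 634.7 -158.7  107.4]
 [ 493.  -139.4  107.4]
 [ 500.3   -1.3  107.4]] [569.36001666 -77.57473841 107.4       ]
148.6416012265565 -1.6708706086698555
142.945828034375 3.0055271955831335
138.2071391105418 1.518473162895063
149.5495705669681 -0.06363467112710337
[[587.50282745  81.1188363   68.        ]]
```

```bash
cat >> h.py <<'E'
from scipy.spatial.transform import Rotation as Ro
def Rt(psi,tilt=None):
    # tool y down; tool x at heading psi
    x=np.array([np.cos(psi),np.sin(psi),0]);y=np.array([0,0,-1.]);return np.c_[x,y,np.cross(x,y)]
def plan(p,psi=None,R=None):
    o=ctrl.get_obs();R0=Ro.from_rotvec(o['orientation']).as_matrix()
    Rg=R if R is not None else (Rt(psi) if psi is not None else R0)
    d=R0.T@(np.array(p)-o['ee_pos'])/10;w=Ro.from_matrix(R0.T@Rg).as_rotvec()
    print("t",round(o['t'],2),"pos",o['ee_pos'].round(1),"delta cm",d.round(2),"rot",w.round(3),"q6",o['qpos'].round(2)[5],"w",round(o['width'],1),"F",o['ft_force'].round(1))
    return d,w
E
python3 - <<'E'
from h import *
o=ctrl.get_obs();R0=Ro.from_rotvec(o['orientation']).as_matrix();print(R0.round(3))
print(np.arctan2(R0[1,0],R0[0,0]))
plan([385,-268,200],np.pi/2+.078); plan([385,-268,200],-np.pi/2+.078)
E
```

```text
[[ 0.429 -0.001  0.903]
 [-0.903  0.001  0.429]
 [-0.001 -1.     0.   ]]
-1.1269970108285694
t 0.1 pos [ 268.2 -564.   222. ] delta cm [-21.71   2.23  23.26] rot [-2.000e-03 -2.776e+00 -0.000e+00] q6 -0.02 w 88.0 F [-0.9 -0.2 -0.3]
t 0.1 pos [ 268.2 -564.   222. ] delta cm [-21.71   2.23  23.26] rot [ 0.     0.366 -0.001] q6 -0.02 w 88.0 F [-0.9 -0.2 -0.3]
```

>>> carry_out(
  delta_pos=[
    [-5,2,5],
    [-9,4,9.5],
    [-13,6,14],
    [-17,8,18.5],
    [-21.7,10.2,23.3],
    [-21.7,10.2,23.3],
    [-21.7,10.2,23.3],
    [-21.7,10.2,23.3],
    [-21.7,10.2,23.3],
    [-21.7,10.2,23.3],
    [-21.7,10.2,23.3],
  ],
  rotation=[
    [0,0.1,0],
    [0,0.2,0],
    [0,0.3,0],
    [0,0.366,0],
    [0,0.366,0],
    [0,0.366,0],
    [0,0.366,0],
    [0,0.366,0],
    [0,0.366,0],
    [0,0.366,0],
    [0,0.366,0],
  ],
  hand=0,
)

```text
t: 1.02
ee_pos: [386.0, -268.7, 120.8]
orientation: [-1.246, 1.151, -1.151]
ft_force: [-0.4, -0.2, -0.0]
width: 87.6
```

Run:
```python
from h import *
T=snap("top","1",(390,190,510,310),5);Sd=snap("side","1",(260,200,500,380),3)
plan([385,-268,120])
o=ctrl.get_obs();R0=Ro.from_rotvec(o['orientation']).as_matrix()
for n in C: print(n,proj(n,o['ee_pos']))
```

```text
t 1.12 pos [ 385.8 -269.8  121.1] delta cm [-0.18  0.11 -0.07] rot [0. 0. 0.] q6 0.86 w 87.7 F [ 0.3 -0.3 -0.2]
side [[348.1216896 284.2677208]]
top [[454.16687978 283.47960018]]
```

View pics/top_1.png

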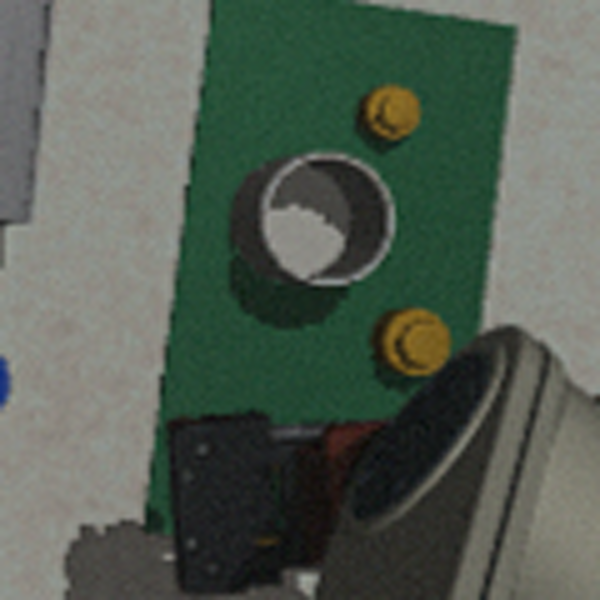

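View pics/side_1.png

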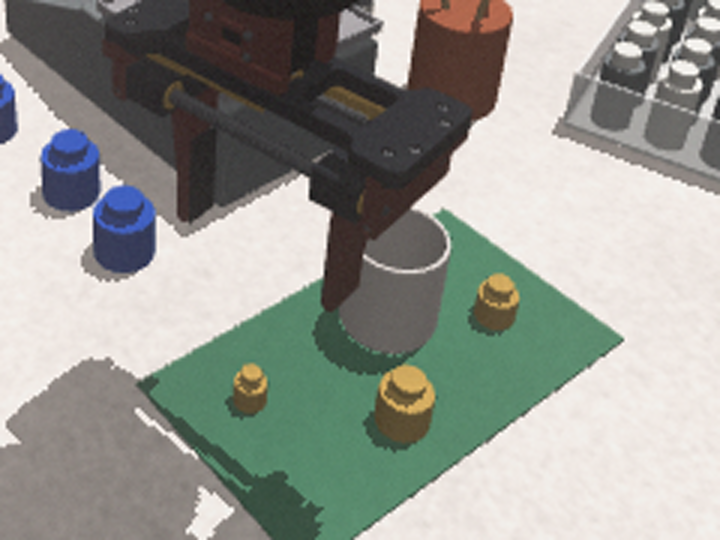

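Run:
```python
from h import *
o=ctrl.get_obs();R=Ro.from_rotvec(o['orientation']).as_matrix()
im=cv2.imread("pics/raw_side_1.png")
k=8;x0,y0=310,250
im=cv2.resize(im[y0:325,x0:395],None,fx=k,fy=k,interpolation=cv2.INTER_NEAREST)
for s in(-1,1):
  P=[o['ee_pos']+R@np.array([s*a,0,b]) for a,b in((43.9,-10),(43.9,10),(57.5,10),(57.5,-10))]
  q=(proj("side",P)+.5-[x0,y0])*k; print(proj("side",P).round(1).tolist())
  cv2.polylines(im,[np.round(q).astype(np.int32)],True,(0,255,255),1)
cv2.imwrite("pics/f1.png",im)
```

```text
[[323.4, 274.7], [331.2, 268.8], [325.1, 265.1], [317.3, 270.9]]
[[366.8, 301.4], [374.3, 294.4], [381.7, 298.8], [374.2, 305.9]]
```

View pics/f1.png

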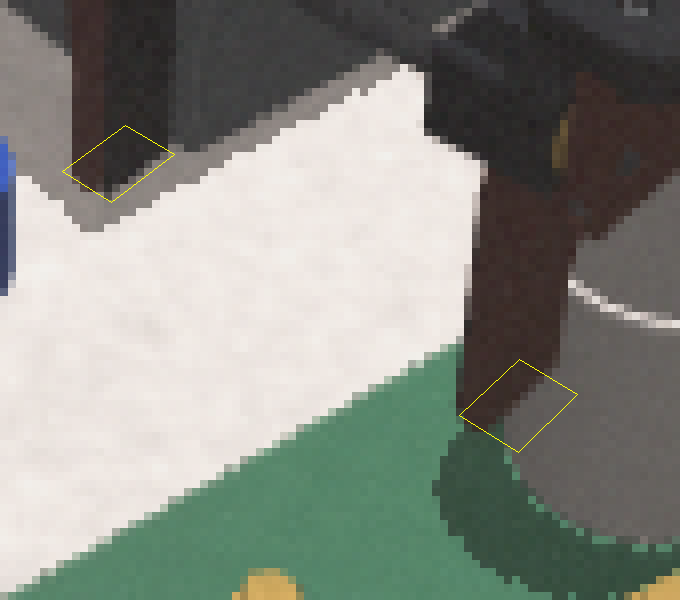

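Run:
```python
from h import *
for i in range(5):
    ctrl.get_image("top"); plan([385.5,-266.3,13],-np.pi/2+.078)
```

```text
t 1.17 pos [ 385.7 -269.9  121.1] delta cm [-0.37 10.81  0.  ] rot [-0.001 -0.002  0.001] q6 0.86 w 88.2 F [ 0.5 -0.4  0.3]
t 1.22 pos [ 385.5 -269.8  121.1] delta cm [-3.600e-01  1.081e+01  1.000e-02] rot [-0.001 -0.002  0.001] q6 0.86 w 87.9 F [ 1.1 -0.1 -0.3]
t 1.27 pos [ 385.5 -269.7  121. ] delta cm [-0.35 10.8   0.02] rot [-0.001 -0.002  0.001] q6 0.86 w 87.8 F [-0.2 -0.2 -0.2]
t 1.32 pos [ 385.4 -269.5  121. ] delta cm [-0.33 10.8   0.02] rot [-0.001 -0.002  0.001] q6 0.86 w 87.7 F [-0.7 -0.5 -0.7]
t 1.37 pos [ 385.4 -269.3  120.9] delta cm [-0.31 10.79  0.03] rot [-0.    -0.002  0.   ] q6 0.86 w 87.9 F [-0.4 -0.2  0.7]
```

```bash
cat >> h.py <<'E'
import json,os
def load():
    d=json.load(open("cmd.json"));return np.array(d['p']),np.array(d['R'])
def save(p,R): json.dump(dict(p=list(p),R=np.array(R).tolist()),open("cmd.json","w"))
def did(d,w=(0,0,0)):
    p,R=load();save(p+R@np.array(d)*10,R@Ro.from_rotvec(w).as_matrix())
def go(p=None,psi=None,R=None):
    p0,R0=load();p=p0 if p is None else np.array(p)
    Rg=R if R is not None else (Rt(psi) if psi is not None else R0)
    print("cmd",p0.round(2),"delta cm",(R0.T@(p-p0)/10).round(2),"rot",Ro.from_matrix(R0.T@Rg).as_rotvec().round(3))
def st():
    o=ctrl.get_obs();print("t",round(o['t'],2),"pos",o['ee_pos'].round(1),"w",round(o['width'],1),"F",o['ft_force'].round(1),"M",o['moment'].round(2),"q",o['qpos'].round(2))
PSI=-np.pi/2+.078
E
python3 - <<'E'
from h import *
save([268.373,-564.429,222.675],Rt(-1.127));did([-21.7,10.2,23.3],[0,.366,0])
go([385.5,-266.3,13],PSI);st()
E
```

```text
cmd [ 385.63 -268.41  120.68] delta cm [-0.21 10.77  0.  ] rot [ 0. -0.  0.]
t 1.37 pos [ 385.4 -269.3  120.9] w 87.9 F [-0.4 -0.2  0.7] M [0.04 0.03 0.01] q [-0.64  0.36  2.04 -0.    0.74  0.86]
```

>>> carry_out(
  delta_pos=[
    [-0.2,2.5,0],
    [-0.2,5,0],
    [-0.2,7.5,0],
    [-0.2,9.3,0],
    [-0.2,10.3,0],
    [-0.2,10.8,0],
    [-0.2,10.8,0],
    [-0.2,10.8,0],
    [-0.2,10.8,0],
  ],
  rotation=[
    [0,0,0],
    [0,0,0],
    [0,0,0],
    [0,0,0],
    [0,0,0],
    [0,0,0],
    [0,0,0],
    [0,0,0],
    [0,0,0],
  ],
)

```text
t: 2.12
ee_pos: [386.1, -266.9, 13.6]
orientation: [-1.245, 1.15, -1.153]
ft_force: [0.5, -0.3, -0.0]
width: 88.0
```

Run:
```python
from h import *
did([-.2,10.8,0]);go();Sd=snap("side","2",(290,260,410,350),6);st()
```

```text
cmd [ 385.47 -266.41   12.68] delta cm [0. 0. 0.] rot [0. 0. 0.]
t 2.17 pos [ 386.1 -266.9   13.6] w 87.9 F [ 0.2  0.3 -0. ] M [-0.01  0.02  0.02] q [-0.63  0.57  2.07  0.    0.5   0.86]
```

View pics/side_2.png

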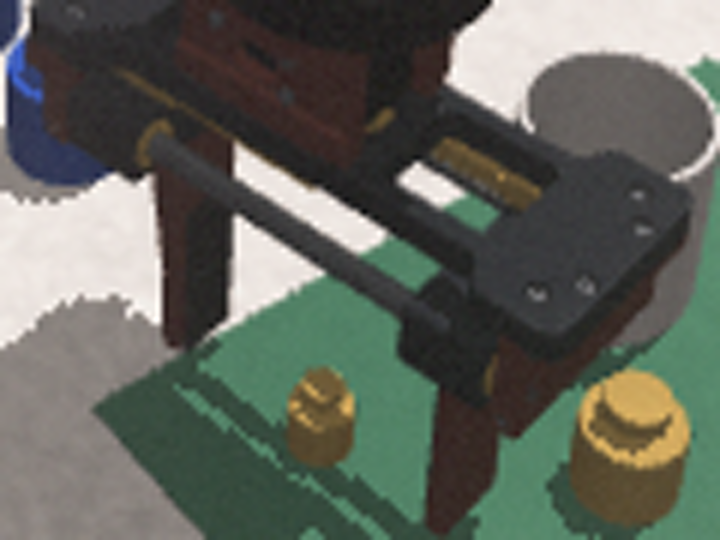

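>>> carry_out(
  delta_pos=[
    [0,0,0],
    [0,0,0],
    [0,0,0],
    [0,0,0],
    [0,0,0],
    [0,0,0],
    [0,0,0],
    [0,0,0],
    [0,0,0],
    [0,0,0],
  ],
  rotation=[
    [0,0,0],
    [0,0,0],
    [0,0,0],
    [0,0,0],
    [0,0,0],
    [0,0,0],
    [0,0,0],
    [0,0,0],
    [0,0,0],
    [0,0,0],
  ],
  hand=255,
)

```text
t: 3.0
ee_pos: [385.5, -266.4, 12.7]
orientation: [-1.245, 1.152, -1.152]
ft_force: [-0.5, 0.4, -0.1]
width: 24.9
```

Run:
```python
from h import *
Sd=snap("side","3",(290,260,410,350),6);st()
o=ctrl.get_obs()
q=proj("side",o['ee_pos'])[0];print((q-[290,260])*6)
```

```text
t 3.05 pos [ 385.5 -266.4   12.7] w 21.1 F [-0.1 -0.6 -0.1] M [-0.07 -0.   -0.01] q [-0.63  0.57  2.07 -0.    0.5   0.86]
[318.10860861 415.61071646]
```

View pics/side_3.png

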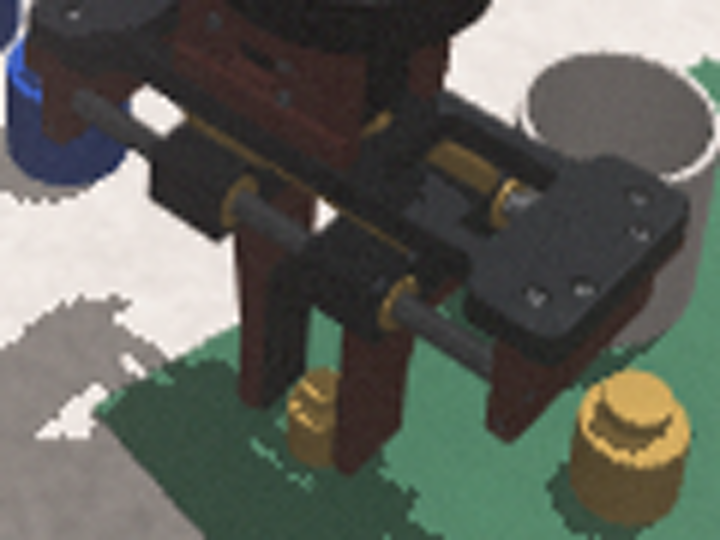

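>>> carry_out(
  delta_pos=[
    [0,0,0],
    [0,0,0],
    [0,0,0],
    [0,0,0],
    [0,-1,0],
    [0,-2.5,0],
    [0,-4.5,0],
    [0,-7,0],
    [0,-10,0],
    [0,-10,0],
    [0,-10,0],
  ],
  rotation=[
    [0,0,0],
    [0,0,0],
    [0,0,0],
    [0,0,0],
    [0,0,0],
    [0,0,0],
    [0,0,0],
    [0,0,0],
    [0,0,0],
    [0,0,0],
    [0,0,0],
  ],
)

```text
t: 3.97
ee_pos: [386.4, -267.1, 114.6]
orientation: [-1.244, 1.148, -1.155]
ft_force: [-0.1, 0.2, -2.3]
width: 19.0
```

Run:
```python
from h import *
did([0,-10,0]);Sd=snap("side","4",(290,200,410,290),6);st()
o=ctrl.get_obs();R=Ro.from_rotvec(o['orientation']).as_matrix()
for z in(-10,0,10):print(z,(proj("side",o['ee_pos']+R@np.array([10,0,z]))[0]-[290,200]+.5)*6)
b=(325,235,365,285);m=brass(Sd)
cv2.imwrite("pics/ms.png",cv2.resize((m*255).astype(np.uint8)[200:290,290:410],None,fx=6,fy=6,interpolation=0))
```

```text
t 4.02 pos [ 385.6 -266.5  113.4] w 18.7 F [-1.3  0.4 -0.6] M [ 0.03  0.04 -0.01] q [-0.63  0.37  2.04  0.    0.72  0.86]
-10 [347.07762948 561.72762866]
0 [370.07748088 541.9359179 ]
10 [392.6137968  522.54308624]
```

View pics/side_4.png

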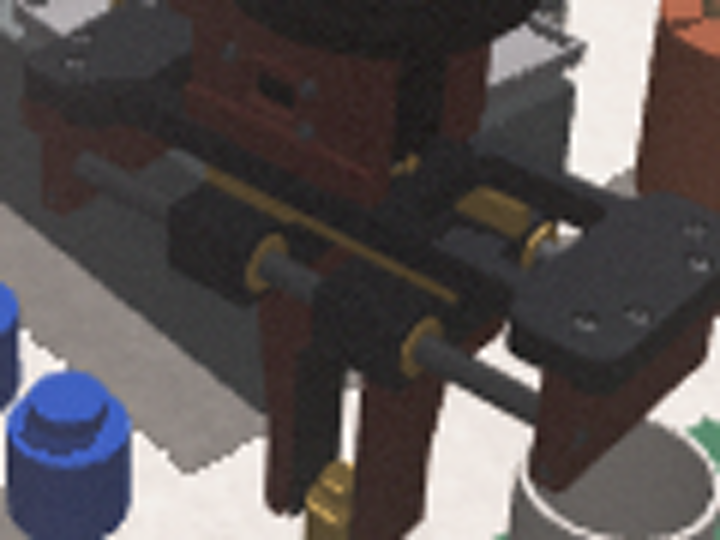

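Run:
```python
from h import *
Sd=snap("side","5",(315,250,375,300),12);st()
o=ctrl.get_obs();R=Ro.from_rotvec(o['orientation']).as_matrix()
k=12;im=cv2.imread("pics/side_5.png")
for P in weight([o['ee_pos'][0],o['ee_pos'][1]],'50',o['ee_pos'][2]-9.7):
    h=cv2.convexHull(((proj("side",P)-[315,250]+.5)*k).astype(np.float32));cv2.polylines(im,[h.astype(np.int32)],True,(0,255,255),1)
for s in(-1,1):
  P=[o['ee_pos']+R@np.array([s*a,0,b]) for a,b in((9.5,-10),(9.5,10),(20,10),(20,-10))]
  cv2.polylines(im,[((proj("side",P)-[315,250]+.5)*k).astype(np.int32)],True,(255,255,0),1)
cv2.imwrite("pics/f5.png",im)
```

```text
t 4.07 pos [ 385.1 -266.1  112.5] w 19.0 F [-0.3  0.7 -1.5] M [ 0.08  0.01 -0.01] q [-0.63  0.37  2.05  0.    0.72  0.86]
```

View pics/f5.png

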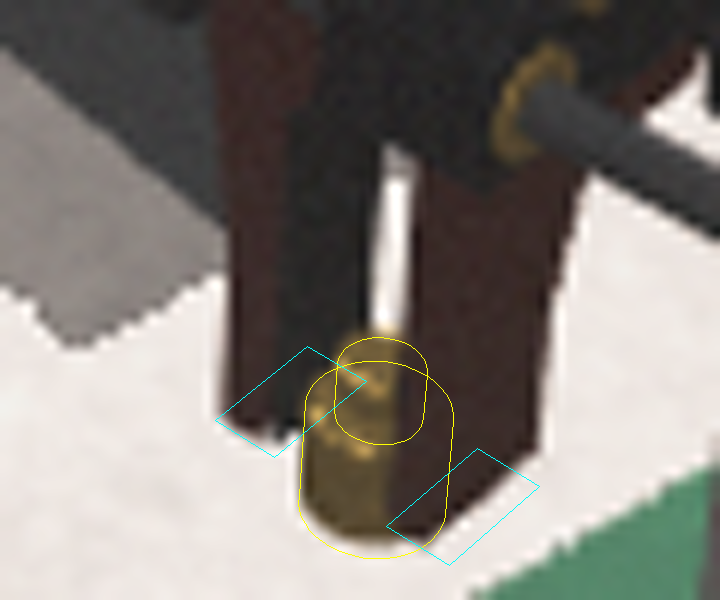

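```bash
cat >> h.py <<'E'
BL=[490.9,292.4,.078]
WX={'500':-86.3,'200a':-33.67,'200b':14.,'100':58.67,'50':97.33}
def well(k): return np.array([BL[0]+WX[k]*np.cos(BL[2]),BL[1]+WX[k]*np.sin(BL[2])])
E
python3 - <<'E'
from h import *
w=well('50');go([*w,150],PSI);go([*w,56],PSI)
E
```

```text
cmd [ 385.47 -266.41  112.68] delta cm [-54.89  -3.73  24.59] rot [ 0. -0.  0.]
cmd [ 385.47 -266.41  112.68] delta cm [-54.89   5.67  24.59] rot [ 0. -0.  0.]
```

>>> carry_out(
  delta_pos=[
    [0,-3.5,0],
    [-2,-7,0],
    [-6,-8,2],
    [-10,-8,4],
    [-14,-8,6],
    [-18,-8,8],
    [-22,-8,9.5],
    [-26,-8,11.5],
    [-30,-8,13],
    [-34,-8,15],
    [-38,-8,17],
    [-42,-8,19],
  ],
  rotation=[
    [0,0,0],
    [0,0,0],
    [0,0,0],
    [0,0,0],
    [0,0,0],
    [0,0,0],
    [0,0,0],
    [0,0,0],
    [0,0,0],
    [0,0,0],
    [0,0,0],
    [0,0,0],
  ],
)

```text
t: 5.07
ee_pos: [531.3, 143.7, 190.9]
orientation: [-1.248, 1.153, -1.15]
ft_force: [1.0, -1.9, 0.0]
width: 18.8
```

>>> carry_out(
  delta_pos=[
    [-4,1,2],
    [-8,3,4],
    [-11,6,5],
    [-12.9,9,5.6],
    [-12.9,12,5.6],
    [-12.9,13.6,5.6],
    [-12.9,13.6,5.6],
    [-12.9,13.6,5.6],
    [-12.9,13.6,5.6],
    [-12.9,13.6,5.6],
    [-12.9,13.6,5.6],
  ],
  rotation=[
    [0,0,0],
    [0,0,0],
    [0,0,0],
    [0,0,0],
    [0,0,0],
    [0,0,0],
    [0,0,0],
    [0,0,0],
    [0,0,0],
    [0,0,0],
    [0,0,0],
  ],
)

```text
t: 5.98
ee_pos: [578.9, 274.7, 58.4]
orientation: [-1.242, 1.151, -1.153]
ft_force: [0.3, -0.0, -0.4]
width: 18.7
```

```bash
cat >> h.py <<'E'
def chk(k,tag,cx,cy,foot=9.7,box=(215,150,285,200),zoom=11):
    """overlay: held weight predicted (yellow), well outline at top (cyan), block outline"""
    Sd=snap("side",tag);st();o=ctrl.get_obs()
    im=cv2.resize(Sd[box[1]:box[3],box[0]:box[2]],None,fx=zoom,fy=zoom,interpolation=cv2.INTER_CUBIC)
    def dr(P,col,hull=True):
        q=((proj("side",P)-[box[0]+cx,box[1]+cy]+.5)*zoom).astype(np.float32)
        if hull:q=cv2.convexHull(q)
        cv2.polylines(im,[np.round(q).astype(np.int32)],True,col,1)
    if k:
        for P in weight(list(o['ee_pos'][:2]),k,o['ee_pos'][2]-foot): dr(P,(0,255,255))
    for n,r in zip(WX,(22.5,17.5,17.5,14.5,11.5)): dr(ring(well(n),r,28),(255,255,0))
    P=boxh(BL,243,62,28)[0]
    dr(P,(255,0,255));dr(P[[1,3,7,5]],(255,0,255))
    cv2.imwrite(f"pics/chk_{tag}.png",im)
E
python3 - <<'E'
from h import *
did([-42,-8,19]);did([-12.9,13.6,5.6]);go([*well('50'),56],PSI)
chk('50','6',.3,1.1)
E
```

```text
cmd [588.06 300.05  56.68] delta cm [ 0.01  0.07 -0.01] rot [ 0. -0.  0.]
t 6.03 pos [578.8 274.7  58.3] w 18.5 F [-0.  -0.5 -0.2] M [ 0.02  0.03 -0.  ] q [ 0.42  0.65  1.68 -0.    0.81  1.92]
```

View pics/chk_6.png

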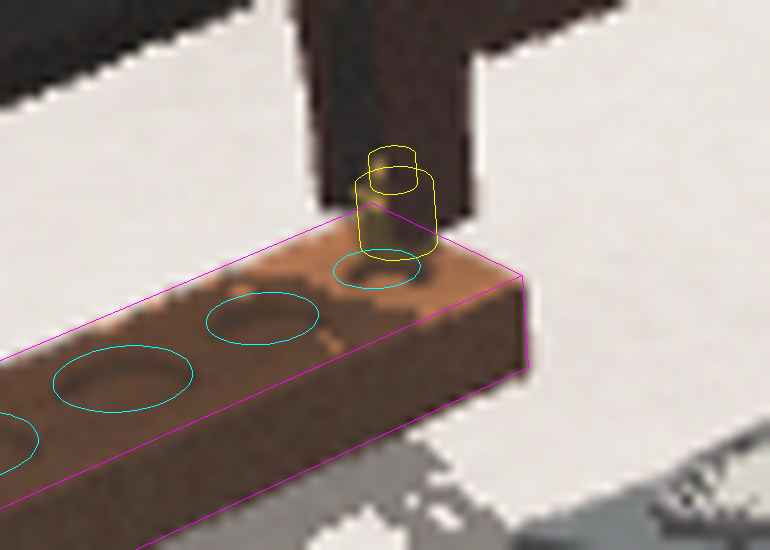

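```bash
cat >> h.py <<'E'
def sync():
    o=ctrl.get_obs();_,R=load();save(o['ee_pos'],R)
E
python3 - <<'E'
from h import *
for i in range(3): ctrl.get_image("top")
st();sync();go([*well('50'),48],PSI)
E
```

```text
t 6.18 pos [578.3 274.7  57.7] w 18.8 F [-0.4  0.8 -1.3] M [0.09 0.02 0.03] q [0.42 0.66 1.68 0.   0.81 1.92]
cmd [578.31 274.67  57.66] delta cm [-2.45  0.97  1.16] rot [ 0. -0.  0.]
```

>>> carry_out(
  delta_pos=[
    [-1.2,0.5,0.6],
    [-2.4,0.9,1.2],
    [-2.4,0.9,1.2],
    [-2.4,0.9,1.2],
    [-2.4,0.9,1.2],
    [-2.4,0.9,1.2],
  ],
  rotation=[
    [0,0,0],
    [0,0,0],
    [0,0,0],
    [0,0,0],
    [0,0,0],
    [0,0,0],
  ],
)

```text
t: 6.68
ee_pos: [587.6, 299.4, 47.4]
orientation: [-1.246, 1.152, -1.151]
ft_force: [0.1, -0.6, -0.1]
width: 18.9
```

Run:
```python
from h import *
for i in range(2): ctrl.get_image("top")
st();did([-2.4,.9,1.2]);go([*well('50'),48],PSI)
snap("top","7",(185,160,265,220),9)
chk('50','7',.3,1.1,box=(230,155,280,195),zoom=15)
```

```text
t 6.78 pos [587.7 299.3  47.6] w 18.7 F [-0.2 -0.2 -0.5] M [-0.01  0.    0.02] q [ 0.45  0.69  1.63 -0.    0.82  1.95]
cmd [588.41 299.53  48.66] delta cm [-0.05  0.07 -0.04] rot [ 0. -0.  0.]
t 6.88 pos [587.9 299.2  47.8] w 19.0 F [ 0.6  0.  -0.7] M [0.01 0.03 0.06] q [ 0.45  0.69  1.63 -0.    0.82  1.95]
```

View pics/chk_7.png

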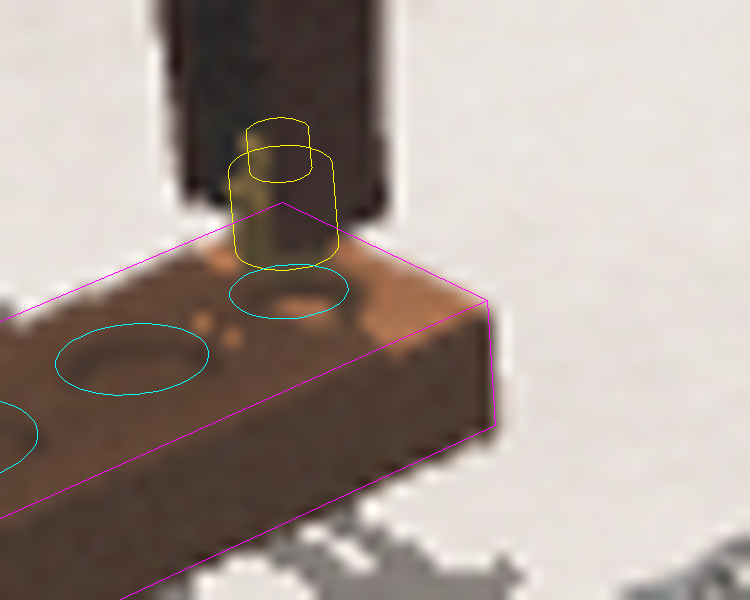

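View pics/top_7.png

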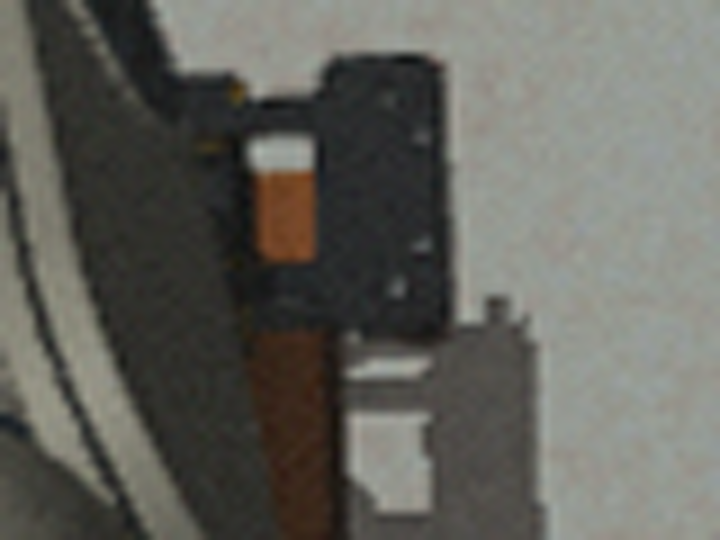

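```bash
cat > m1.py <<'E'
from h import *
C['side']['cx']-=.3;C['side']['cy']-=1.1
T=cv2.imread("pics/top0.png");Sd=cv2.imread("pics/side0.png")
bs=(165,160,275,225);ws=wood(Sd)
for th in(40,48,56):
    h=cv2.cvtColor(Sd,cv2.COLOR_BGR2HSV);ws=((h[...,0]<22)&(h[...,1]>th)).astype(float)
    print(fit([("side",ws,bs)],lambda p:boxh(p,243,62,28),[491,293,.078],(3,3,.02)))
    h=cv2.cvtColor(T,cv2.COLOR_BGR2HSV);ws=((h[...,0]<22)&(h[...,1]>th+10)).astype(float)
    print('top',fit([("top",ws,(180,165,240,300))],lambda p:boxh(p,243,62,28),[491,293,.078],(3,3,.02)))
E
python3 m1.py
```

```text
(array([4.90043016e+02, 2.89550218e+02, 7.66197978e-02]), np.float64(59.4078431372549))
top (array([4.91099641e+02, 2.91547799e+02, 7.83770936e-02]), np.float64(123.39215686274511))
(array([4.90642242e+02, 2.90512116e+02, 7.55091269e-02]), np.float64(51.76470588235294))
top (array([4.91016937e+02, 2.91571350e+02, 7.78340047e-02]), np.float64(134.92549019607844))
(array([4.90747501e+02, 2.90760491e+02, 7.75947996e-02]), np.float64(52.49411764705883))
top (array([4.90978338e+02, 2.91603027e+02, 7.77468369e-02]), np.float64(155.8392156862745))
```

```bash
sed -i 's/^BL=.*/BL=[490.6,290.9,.078]/' h.py
python3 - <<'E'
from h import *
go([*well('50'),35],PSI);go([*well('50'),31.5],PSI)
E
```

```text
cmd [588.41 299.53  48.66] delta cm [ 0.1   1.37 -0.09] rot [ 0. -0.  0.]
cmd [588.41 299.53  48.66] delta cm [ 0.1   1.72 -0.09] rot [ 0. -0.  0.]
```

>>> carry_out(
  delta_pos=[
    [0.1,0.4,-0.1],
    [0.1,0.8,-0.1],
    [0.1,1.0,-0.1],
    [0.1,1.2,-0.1],
    [0.1,1.4,-0.1],
    [0.1,1.4,-0.1],
    [0.1,1.4,-0.1],
  ],
  rotation=[
    [0,0,0],
    [0,0,0],
    [0,0,0],
    [0,0,0],
    [0,0,0],
    [0,0,0],
    [0,0,0],
  ],
)

```text
t: 7.47
ee_pos: [588.7, 298.8, 35.6]
orientation: [-1.242, 1.15, -1.153]
ft_force: [-0.9, -1.9, 12.8]
width: 18.9
```

Run:
```python
from h import *
C['side']['cx']-=0
for i in range(2): ctrl.get_image("top");st()
did([.1,1.4,-.1]);chk('50','8',.3,1.1,box=(230,155,280,195),zoom=15)
print(well('50'))
```

```text
t 7.52 pos [588.6 298.8  35.6] w 18.7 F [ 0.5 -3.2 13. ] M [-0.35  0.17 -0.03] q [ 0.45  0.71  1.64 -0.    0.79  1.95]
t 7.57 pos [588.6 298.8  35.6] w 18.8 F [ 0.1 -1.4 11.9] M [-0.38  0.18  0.02] q [ 0.45  0.71  1.64 -0.    0.79  1.95]
t 7.62 pos [588.6 298.8  35.6] w 18.9 F [-0.5 -2.6 11.9] M [-0.39  0.12  0.04] q [ 0.45  0.71  1.64 -0.    0.79  1.95]
[587.63407222 298.48404432]
```

View pics/chk_8.png

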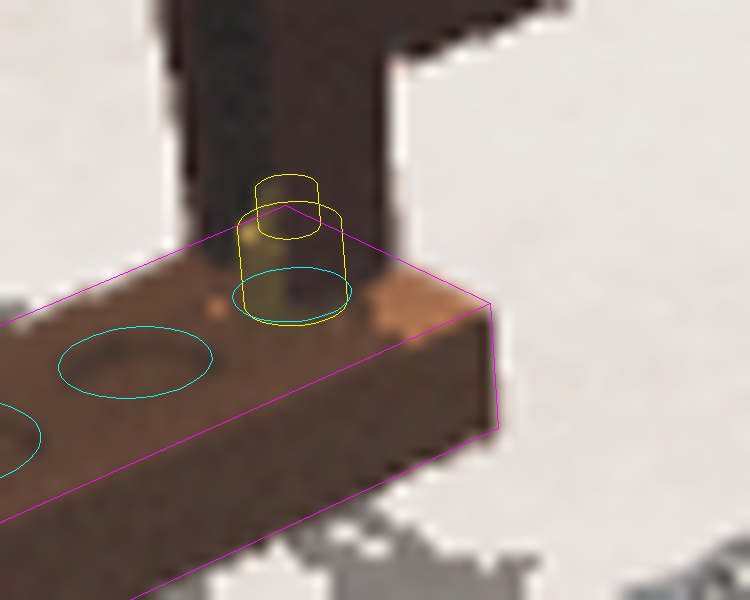

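>>> carry_out(
  delta_pos=[
    [0.03,0,0.06],
    [0.05,0,0.12],
    [0.07,0,0.15],
    [0.07,0,0.15],
  ],
  rotation=[
    [0,0,0],
    [0,0,0],
    [0,0,0],
    [0,0,0],
  ],
)

```text
t: 7.95
ee_pos: [589.2, 298.7, 35.3]
orientation: [-1.243, 1.152, -1.152]
ft_force: [-2.7, 0.6, 13.2]
width: 18.8
```

Run:
```python
from h import *
did([.07,0,.15]);go();st()
```

```text
cmd [589.04 297.87  34.66] delta cm [0. 0. 0.] rot [0. 0. 0.]
t 7.95 pos [589.2 298.7  35.3] w 18.8 F [-2.7  0.6 13.2] M [ 0.17  0.79 -0.05] q [0.45 0.71 1.63 0.   0.8  1.94]
```

```bash
cat > ov.py <<'E'
from h import *
def ov(src,dst,pos,R,w,box,zoom,cx,cy,foot=9.7,k='50',th=11):
    im=cv2.imread(src)[box[1]:box[3],box[0]:box[2]];im=cv2.resize(im,None,fx=zoom,fy=zoom,interpolation=cv2.INTER_NEAREST)
    im=np.clip(im.astype(float)*1.6,0,255).astype(np.uint8)
    def dr(P,col,hull=True):
        q=((proj("side",P)-[box[0]+cx,box[1]+cy]+.5)*zoom).astype(np.float32)
        if hull:q=cv2.convexHull(q)
        cv2.polylines(im,[np.round(q).astype(np.int32)],True,col,1)
    for P in weight(list(pos[:2]),k,pos[2]-foot): dr(P,(0,255,255))
    for s in(-1,1):
        dr(np.array([pos+R@np.array([s*a,0,b]) for a,b in((w/2,-10),(w/2,10),(w/2+th,10),(w/2+th,-10))]),(255,255,0))
    for n,r in zip(WX,(22.5,17.5,17.5,14.5,11.5)): dr(ring(well(n),r,28),(0,255,0))
    P=boxh(BL,243,62,28)[0]
    dr(P,(255,0,255));dr(P[[1,3,7,5]],(255,0,255))
    cv2.imwrite(dst,im)
E
python3 - <<'E'
from ov import *
ov("pics/raw_side_7.png","pics/f7.png",np.array([587.85,299.25,47.7]),Rt(PSI),19,(230,150,275,190),16,.3,1.1)
ov("pics/raw_side_8.png","pics/f8.png",np.array([588.6,298.8,35.6]),Rt(PSI),19,(230,150,275,190),16,.3,1.1)
E
```

```text
(no output)
```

View pics/f7.png

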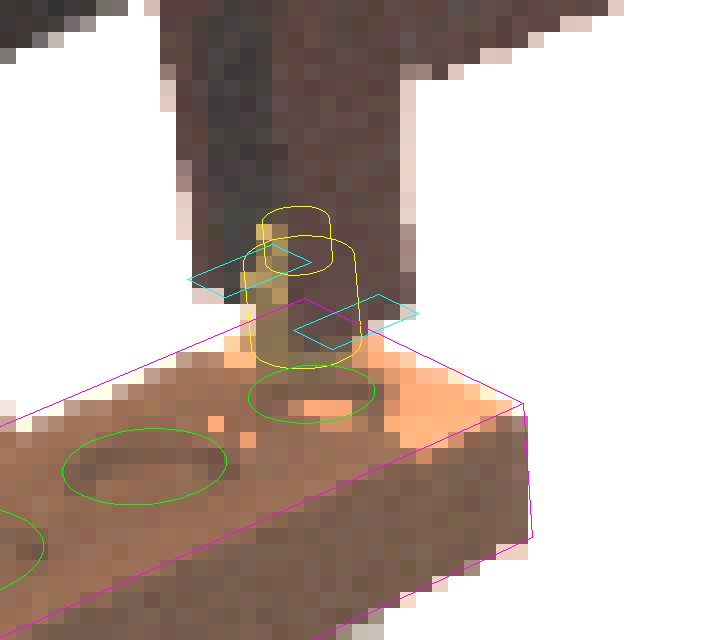

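View pics/f8.png

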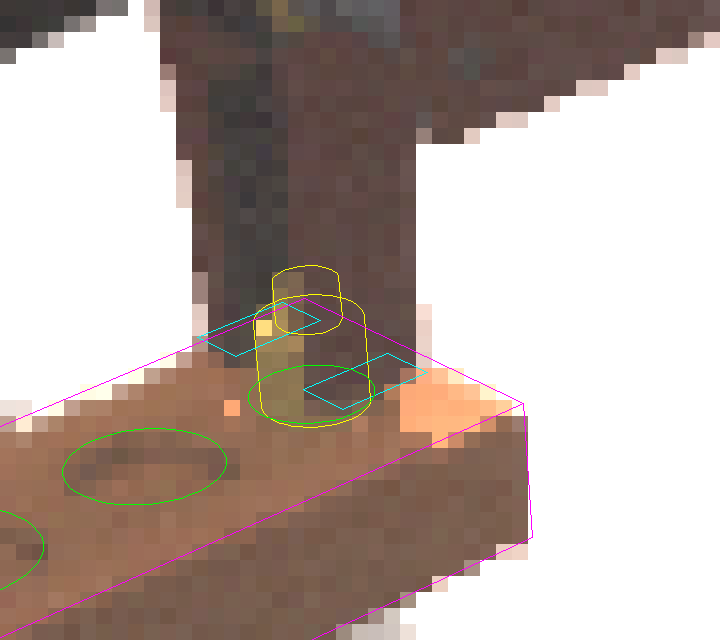

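Run:
```python
from h import *
def o(n,box,zoom,cx,cy,dst,bl):
    im=cv2.imread(f"pics/{n}0.png")[box[1]:box[3],box[0]:box[2]];im=cv2.resize(im,None,fx=zoom,fy=zoom,interpolation=cv2.INTER_NEAREST)
    im=np.clip(im.astype(float)*1.5,0,255).astype(np.uint8)
    def dr(P,col):
        q=cv2.convexHull(((proj(n,P)-[box[0]+cx,box[1]+cy]+.5)*zoom).astype(np.float32));cv2.polylines(im,[np.round(q).astype(np.int32)],True,col,1)
    for k,r in zip(WX,(22.5,17.5,17.5,14.5,11.5)):
        c=np.array([bl[0]+WX[k]*np.cos(bl[2]),bl[1]+WX[k]*np.sin(bl[2])]); dr(ring(c,r,28),(0,255,0));dr(ring(c,r,21),(255,255,0))
    P=boxh(bl,243,62,28)[0];dr(P,(255,0,255));dr(P[[1,3,7,5]],(255,0,255))
    cv2.imwrite(dst,im)
o("side",(170,165,270,220),8,.3,1.1,"pics/os.png",[490.4,290.5,.077])
o("top",(185,170,235,240),8,0,0,"pics/ot1.png",[491,291.5,.078])
o("top",(185,230,235,295),8,0,0,"pics/ot2.png",[491,291.5,.078])
```

```text
(no output)
```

View pics/os.png

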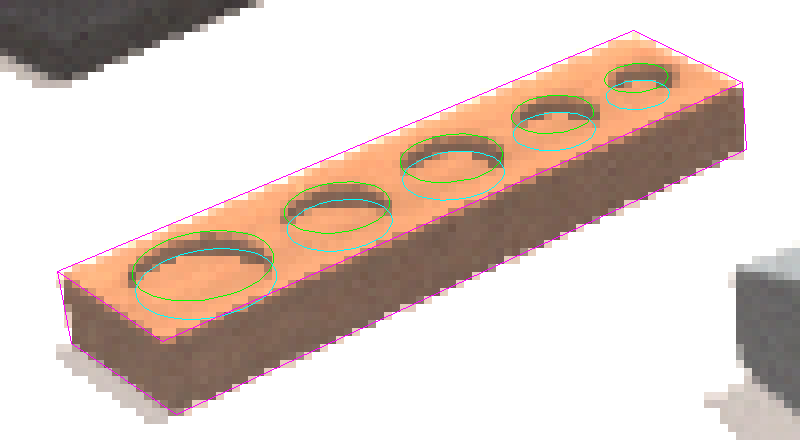

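View pics/ot1.png

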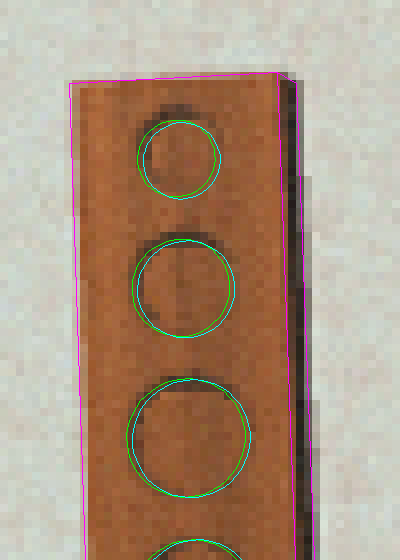

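View pics/ot2.png

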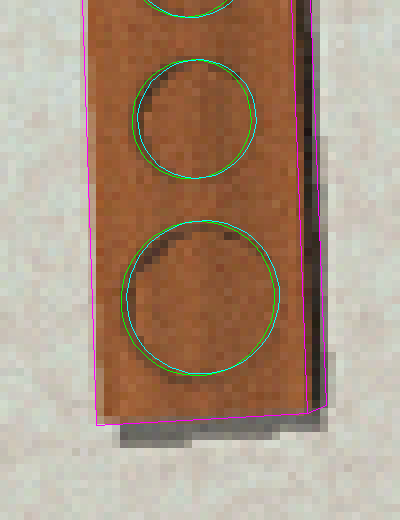

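```bash
sed -i "s/^WX=.*/WX={'500':-90.3,'200a':-35.7,'200b':14.,'100':60.7,'50':101.3}/; s/^BL=.*/BL=[490.8,291.1,.078]/" h.py
python3 - <<'E'
from h import *
go([*well('50'),34.7],PSI);print(well('50'))
E
```

```text
cmd [589.04 297.87  34.66] delta cm [-0.09 -0.    0.28] rot [ 0. -0.  0.]
[591.7920016  298.99339042]
```

>>> carry_out(
  delta_pos=[
    [-0.04,0,0.06],
    [-0.07,0,0.12],
    [-0.09,0,0.18],
    [-0.09,0,0.23],
    [-0.09,0,0.28],
    [-0.09,0,0.28],
  ],
  rotation=[
    [0,0,0],
    [0,0,0],
    [0,0,0],
    [0,0,0],
    [0,0,0],
    [0,0,0],
  ],
)

```text
t: 8.45
ee_pos: [591.7, 299.4, 34.6]
orientation: [-1.244, 1.151, -1.152]
ft_force: [-1.2, 0.8, 6.0]
width: 19.0
```

Run:
```python
from h import *
did([-.09,0,.28]);go();st()
```

```text
cmd [591.76 298.99  34.66] delta cm [0. 0. 0.] rot [0. 0. 0.]
t 8.45 pos [591.7 299.4  34.6] w 19.0 F [-1.2  0.8  6. ] M [ 0.04  0.25 -0.01] q [0.45 0.71 1.63 0.   0.8  1.94]
```

>>> carry_out(
  delta_pos=[
    [0,0.1,0],
    [0,0.2,0],
    [0,0.3,0],
    [0,0.3,0],
  ],
  rotation=[
    [0,0,0],
    [0,0,0],
    [0,0,0],
    [0,0,0],
  ],
)

```text
t: 8.78
ee_pos: [592.0, 299.4, 30.7]
orientation: [-1.243, 1.151, -1.152]
ft_force: [3.0, 1.5, 0.8]
width: 19.0
```

Run:
```python
from h import *
did([0,.3,0]);go();st()
```

```text
cmd [591.76 298.99  31.66] delta cm [0. 0. 0.] rot [0. 0. 0.]
t 8.78 pos [592.  299.4  30.7] w 19.0 F [3.  1.5 0.8] M [ 0.34 -0.41 -0.  ] q [0.45 0.72 1.63 0.   0.79 1.94]
```

>>> carry_out(
  delta_pos=[
    [0,0,0],
    [0,0,0],
    [0,0,0],
    [0,0,0],
    [0,0,0],
    [0,-1.5,0],
    [0,-4,0],
    [0,-8,0],
    [0,-12,0],
    [0,-12,0],
  ],
  rotation=[
    [0,0,0],
    [0,0,0],
    [0,0,0],
    [0,0,0],
    [0,0,0],
    [0,0,0],
    [0,0,0],
    [0,0,0],
    [0,0,0],
    [0,0,0],
  ],
  hand=0,
)

```text
t: 9.62
ee_pos: [595.7, 301.2, 160.2]
orientation: [-1.232, 1.145, -1.154]
ft_force: [1.9, 0.3, -0.6]
width: 82.1
```

Run:
```python
from h import *
did([0,-12,0]);go([438.4,-338.8,180],PSI);st()
Sd=snap("side","9",(230,150,280,190),15)
T=snap("top","9")
bT=brass(Sd)
for k,z in(('50',21),):
    print(fit([("side",bT,(240,155,270,190))],lambda p:weight(p,k,z),[592,299,.6],(3,3,.05)))
```

```text
cmd [591.76 298.99 151.66] delta cm [ 62.39  -2.83 -20.25] rot [ 0. -0.  0.]
t 9.62 pos [595.7 301.2 160.2] w 82.1 F [ 1.9  0.3 -0.6] M [0.05 0.02 0.04] q [ 0.45  0.55  1.58 -0.    1.    1.94]
(array([590.00717827, 300.31423755,   0.72122626]), np.float64(79.03529411764706))
```

View pics/side_9.png

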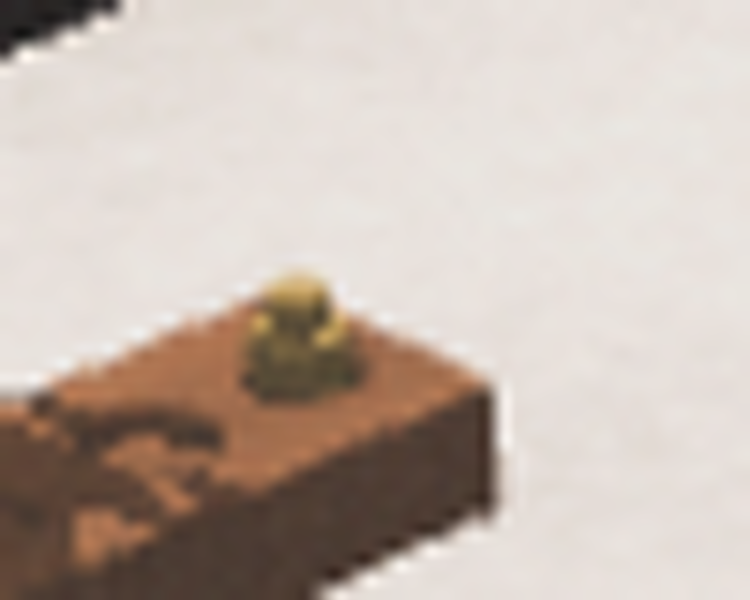

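View pics/raw_top_9.png

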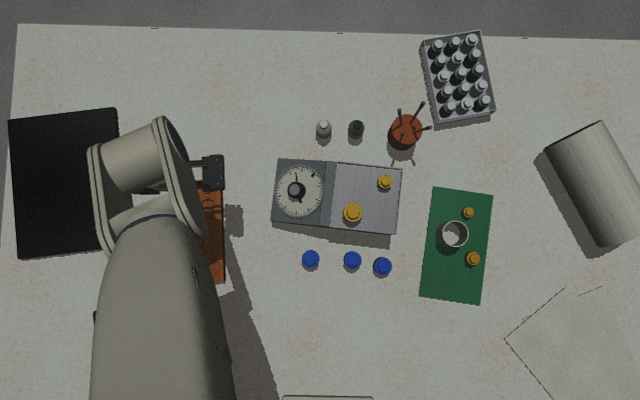

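>>> carry_out(
  delta_pos=[
    [2,-2,-0.6],
    [5,-4,-1.6],
    [8.8,-4,-2.9],
    [12.6,-4,-4.1],
    [16.4,-4,-5.3],
    [20.2,-4,-6.6],
    [24,-4,-7.8],
    [27.8,-4,-9],
    [31.6,-4,-10.3],
    [35.4,-4,-11.5],
    [39.2,-4,-12.7],
    [43,-4,-14],
  ],
  rotation=[
    [0,0,0],
    [0,0,0],
    [0,0,0],
    [0,0,0],
    [0,0,0],
    [0,0,0],
    [0,0,0],
    [0,0,0],
    [0,0,0],
    [0,0,0],
    [0,0,0],
    [0,0,0],
  ],
  hand=0,
)

```text
t: 10.72
ee_pos: [483.4, -142.0, 189.7]
orientation: [-1.246, 1.154, -1.15]
ft_force: [0.6, 0.0, 0.0]
width: 87.8
```

Run:
```python
from h import *
did([43,-4,-14]);go([438.4,-338.8,60],PSI);st()
print(unproj("top",[455.4,233.6],73))
```

```text
cmd [ 485.6  -140.59  191.66] delta cm [19.39 13.17 -6.25] rot [ 0. -0.  0.]
t 10.72 pos [ 483.4 -142.   189.7] w 87.8 F [0.6 0.  0. ] M [ 0.01 -0.05  0.03] q [-0.31  0.29  1.92  0.    0.93  1.18]
[[ 495.16363511 -285.04522246   73.        ]]
```

>>> carry_out(
  delta_pos=[
    [3.6,0.5,-1.2],
    [7.2,1,-2.4],
    [10.8,2,-3.6],
    [14.2,3.5,-4.8],
    [17.4,5.5,-5.8],
    [19.4,8,-6.3],
    [19.4,11,-6.3],
    [19.4,13.2,-6.3],
    [19.4,13.2,-6.3],
    [19.4,13.2,-6.3],
    [19.4,13.2,-6.3],
    [19.4,13.2,-6.3],
  ],
  rotation=[
    [0,0,0],
    [0,0,0],
    [0,0,0],
    [0,0,0],
    [0,0,0],
    [0,0,0],
    [0,0,0],
    [0,0,0],
    [0,0,0],
    [0,0,0],
    [0,0,0],
    [0,0,0],
  ],
)

```text
t: 11.72
ee_pos: [438.2, -339.2, 60.0]
orientation: [-1.245, 1.15, -1.153]
ft_force: [-0.7, 0.3, 0.8]
width: 87.8
```

Run:
```python
from ov import *
did([19.4,13.2,-6.3]);go([438.4,-338.8,13],PSI);st()
T=snap("side","10");o=ctrl.get_obs();st()
ov("pics/raw_side_10.png","pics/f10.png",o['ee_pos'],Rt(PSI),88,(330,250,450,360),6,.3,1.1,foot=57,k='200',th=13)
bS=brass(T)
C['side']['cx']-=.3;C['side']['cy']-=1.1
print(fit([("side",bS,(375,310,415,360))],lambda p:weight(p,'200',3),[438,-338,.6],(3,3,.05)))
```

```text
cmd [ 437.87 -338.9    59.66] delta cm [-0.01  4.67  0.05] rot [ 0. -0.  0.]
t 11.72 pos [ 438.2 -339.2   60. ] w 87.8 F [-0.7  0.3  0.8] M [0.01 0.04 0.  ] q [-0.68  0.56  1.88  0.    0.7   0.81]
t 11.77 pos [ 438.4 -339.2   60.2] w 87.8 F [-0.6 -0.2  0.1] M [0.   0.02 0.01] q [-0.68  0.56  1.88 -0.    0.7   0.81]
(array([ 439.17720366, -337.5332699 ,    0.48920303]), np.float64(27.854901960784318))
```

View pics/f10.png

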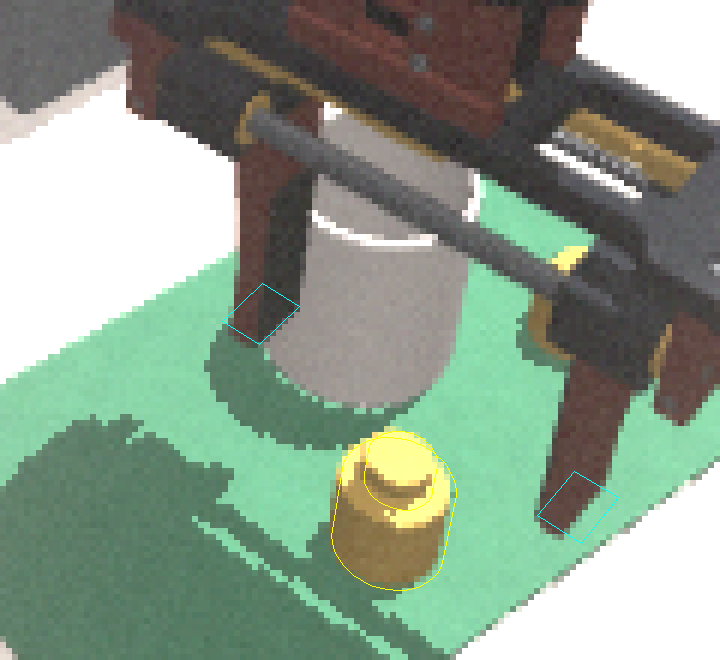

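>>> carry_out(
  delta_pos=[
    [0,2,0.05],
    [0,3.5,0.05],
    [0,4.4,0.05],
    [0,4.7,0.05],
    [0,4.7,0.05],
    [0,4.7,0.05],
  ],
  rotation=[
    [0,0,0],
    [0,0,0],
    [0,0,0],
    [0,0,0],
    [0,0,0],
    [0,0,0],
  ],
)

```text
t: 12.27
ee_pos: [438.3, -339.1, 12.4]
orientation: [-1.245, 1.151, -1.152]
ft_force: [0.7, 0.0, 0.4]
width: 87.5
```

>>> carry_out(
  delta_pos=[
    [0,0,0],
    [0,0,0],
    [0,0,0],
    [0,0,0],
    [0,0,0],
    [0,0,0],
    [0,0,0],
    [0,0,0],
    [0,0,0],
    [0,0,0],
    [0,0,0],
    [0,-0.5,0],
  ],
  rotation=[
    [0,0,0],
    [0,0,0],
    [0,0,0],
    [0,0,0],
    [0,0,0],
    [0,0,0],
    [0,0,0],
    [0,0,0],
    [0,0,0],
    [0,0,0],
    [0,0,0],
    [0,0,0],
  ],
  hand=255,
)

```text
t: 13.27
ee_pos: [437.3, -338.4, 16.0]
orientation: [-1.245, 1.153, -1.15]
ft_force: [-0.6, -0.2, -2.8]
width: 31.2
```

Run:
```python
from ov import *
did([0,4.7,.05]);did([0,-.5,0]);st();go([*well('200b'),200],PSI)
```

```text
t 13.27 pos [ 437.3 -338.4   16. ] w 31.2 F [-0.6 -0.2 -2.8] M [ 0.03  0.07 -0.03] q [-0.68  0.64  1.89 -0.    0.62  0.81]
cmd [ 438.37 -338.86   17.66] delta cm [-62.4  -18.23  11.52] rot [ 0. -0.  0.]
```

>>> carry_out(
  delta_pos=[
    [0,-2,0],
    [0,-6,0],
    [-1,-10,0],
    [-3,-13.5,0.5],
    [-6,-16,1.1],
    [-9.8,-17,1.8],
    [-13.7,-17,2.5],
    [-17.6,-17,3.3],
    [-21.5,-17,4],
    [-25.4,-17,4.7],
    [-29.3,-17,5.4],
    [-33.2,-17,6.1],
  ],
  rotation=[
    [0,0,0],
    [0,0,0],
    [0,0,0],
    [0,0,0],
    [0,0,0],
    [0,0,0],
    [0,0,0],
    [0,0,0],
    [0,0,0],
    [0,0,0],
    [0,0,0],
    [0,0,0],
  ],
)

```text
t: 14.27
ee_pos: [472.5, -1.3, 187.0]
orientation: [-1.245, 1.152, -1.152]
ft_force: [0.5, -0.2, -1.7]
width: 31.5
```

>>> carry_out(
  delta_pos=[
    [-3.9,0,0.7],
    [-7.8,0,1.4],
    [-11.7,0,2.1],
    [-15.6,0,2.9],
    [-19.5,0,3.6],
    [-23,1,4.3],
    [-26,3,4.9],
    [-28,6,5.2],
    [-29.2,9,5.4],
    [-29.2,11.8,5.4],
    [-29.2,13.3,5.4],
    [-29.2,13.3,5.4],
  ],
  rotation=[
    [0,0,0],
    [0,0,0],
    [0,0,0],
    [0,0,0],
    [0,0,0],
    [0,0,0],
    [0,0,0],
    [0,0,0],
    [0,0,0],
    [0,0,0],
    [0,0,0],
    [0,0,0],
  ],
)

```text
t: 15.27
ee_pos: [501.3, 291.1, 50.1]
orientation: [-1.252, 1.154, -1.15]
ft_force: [-1.0, -0.4, -2.7]
width: 31.3
```

Run:
```python
from ov import *
did([-33.2,-17,6.1]);did([-29.2,13.3,5.4]);st()
ctrl.get_image("top");ctrl.get_image("top");T=snap("side","11");o=ctrl.get_obs();st();go([*well('200b'),43],PSI)
ov("pics/raw_side_11.png","pics/f11.png",o['ee_pos'],Rt(PSI),31.2,(190,150,275,215),9,.3,1.1,k='200')
```

```text
t 15.27 pos [501.3 291.1  50.1] w 31.3 F [-1.  -0.4 -2.7] M [-0.01  0.04 -0.04] q [ 0.51  0.61  1.82 -0.    0.73  2.  ]
t 15.42 pos [504.6 292.3  54.5] w 31.6 F [ 1.   1.2 -2.1] M [ 0.05  0.01 -0.06] q [0.5  0.6  1.81 0.   0.73 2.  ]
cmd [504.52 292.19  54.66] delta cm [0.   1.17 0.02] rot [ 0. -0.  0.]
```

View pics/f11.png

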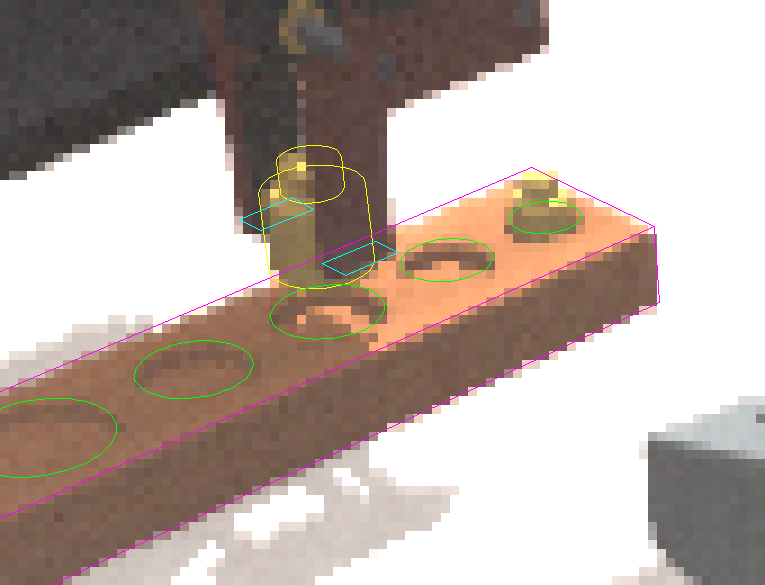

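>>> carry_out(
  delta_pos=[
    [0,0.5,0],
    [0,1,0],
    [0,1.3,0],
    [0,1.6,0],
    [0,1.9,0],
    [0,1.9,0],
  ],
  rotation=[
    [0,0,0],
    [0,0,0],
    [0,0,0],
    [0,0,0],
    [0,0,0],
    [0,0,0],
  ],
)

```text
t: 15.92
ee_pos: [503.8, 292.0, 34.2]
orientation: [-1.246, 1.152, -1.152]
ft_force: [-0.5, 0.1, -0.6]
width: 30.9
```

Run:
```python
from ov import *
did([0,1.9,0]);go();st()
```

```text
cmd [504.52 292.19  35.66] delta cm [0. 0. 0.] rot [0. 0. 0.]
t 15.92 pos [503.8 292.   34.2] w 30.9 F [-0.5  0.1 -0.6] M [ 0.05 -0.05  0.01] q [0.5  0.63 1.82 0.   0.69 2.  ]
```

Already below the block top without contact. Down the rest, release.

>>> carry_out(
  delta_pos=[
    [0,0.2,0],
    [0,0.4,0],
    [0,0.45,0],
    [0,0.45,0],
    [0,0.45,0],
  ],
  rotation=[
    [0,0,0],
    [0,0,0],
    [0,0,0],
    [0,0,0],
    [0,0,0],
  ],
)

```text
t: 16.33
ee_pos: [504.1, 292.2, 30.2]
orientation: [-1.245, 1.152, -1.152]
ft_force: [-0.1, -0.9, -1.2]
width: 31.6
```

>>> carry_out(
  delta_pos=[
    [0,0,0],
    [0,0,0],
    [0,0,0],
    [0,0,0],
    [0,0,0],
    [0,-1.5,0],
    [0,-4,0],
    [0,-8,0],
    [0,-12,0],
    [0,-15,0],
  ],
  rotation=[
    [0,0,0],
    [0,0,0],
    [0,0,0],
    [0,0,0],
    [0,0,0],
    [0,0,0],
    [0,0,0],
    [0,0,0],
    [0,0,0],
    [0,0,0],
  ],
  hand=0,
)

```text
t: 17.17
ee_pos: [504.6, 292.5, 183.1]
orientation: [-1.243, 1.151, -1.152]
ft_force: [1.0, 0.6, -0.3]
width: 87.4
```

Run:
```python
from ov import *
did([0,.45,0]);did([0,-15,0]);T=snap("side","12");o=ctrl.get_obs();st()
go([548.3,-329.6,200],PSI)
im=cv2.imread("pics/raw_side_12.png")
ov("pics/raw_side_12.png","pics/f12.png",o['ee_pos'],Rt(PSI),31.2,(190,150,275,215),9,.3,1.1,k='200')
snap("top","12",(260,145,500,310),3)
```

```text
t 17.22 pos [507.4 294.1 188.6] w 88.0 F [1.3 0.6 3. ] M [ 0.02 -0.05  0.03] q [ 0.5   0.4   1.75 -0.    0.98  2.  ]
cmd [504.52 292.19 181.16] delta cm [62.33 -1.88 -0.47] rot [ 0. -0.  0.]
```

View pics/f12.png

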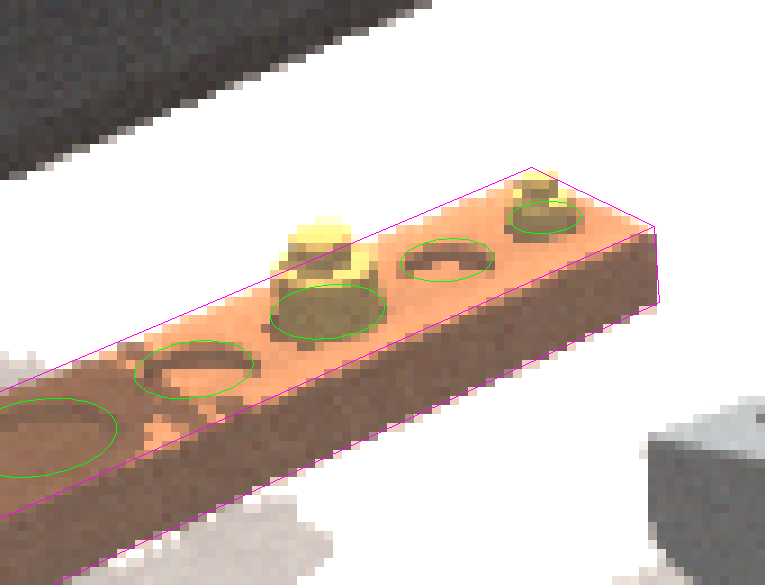

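View pics/top_12.png

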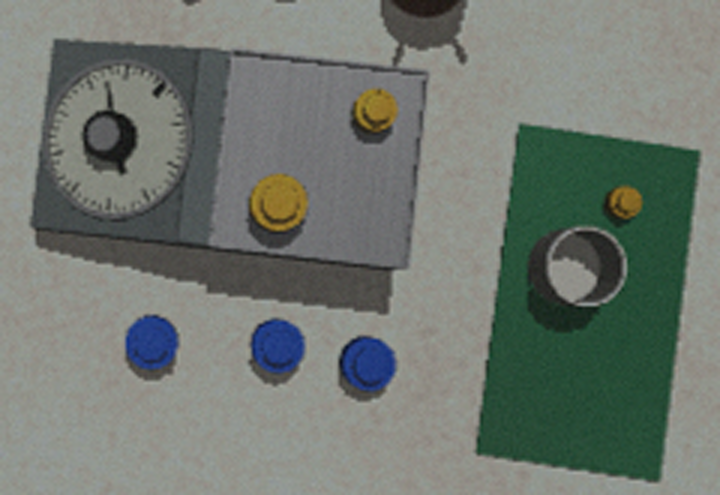

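>>> carry_out(
  delta_pos=[
    [3,-1,0],
    [7,-2,0],
    [11,-2,0],
    [15,-2,0],
    [19,-2,0],
    [23,-2,0],
    [27,-2,0],
    [31,-2,0],
    [35,-2,-0.1],
    [39,-2,-0.2],
    [43,-2,-0.3],
    [47,-2,-0.4],
  ],
  rotation=[
    [0,0,0],
    [0,0,0],
    [0,0,0],
    [0,0,0],
    [0,0,0],
    [0,0,0],
    [0,0,0],
    [0,0,0],
    [0,0,0],
    [0,0,0],
    [0,0,0],
    [0,0,0],
  ],
  hand=0,
)

```text
t: 18.27
ee_pos: [535.8, -178.6, 199.2]
orientation: [-1.245, 1.153, -1.151]
ft_force: [-0.0, -0.7, 0.2]
width: 88.1
```

>>> carry_out(
  delta_pos=[
    [4,0,0],
    [8,0.5,0],
    [11.5,2,0],
    [14,5,0],
    [15.3,8.5,0],
    [15.3,12,0],
    [15.3,14.2,0],
    [15.3,14.2,0],
    [15.3,14.2,0],
    [15.3,14.2,0],
    [15.3,14.2,0],
  ],
  rotation=[
    [0,0,0],
    [0,0,0],
    [0,0,0],
    [0,0,0],
    [0,0,0],
    [0,0,0],
    [0,0,0],
    [0,0,0],
    [0,0,0],
    [0,0,0],
    [0,0,0],
  ],
)

```text
t: 19.18
ee_pos: [549.7, -329.7, 60.1]
orientation: [-1.245, 1.149, -1.154]
ft_force: [0.0, -0.4, 0.5]
width: 88.0
```

Run:
```python
from ov import *
did([47,-2,-.4]);did([15.3,14.2,0]);st();go([548.5,-329.5,13],PSI)
ctrl.get_image("top");T=snap("side","13");o=ctrl.get_obs();st()
ov("pics/raw_side_13.png","pics/f13.png",o['ee_pos'],Rt(PSI),88,(370,220,490,320),6,.3,1.1,foot=o['ee_pos'][2]-3,k='100',th=13)
```

```text
t 19.18 pos [ 549.7 -329.7   60.1] w 88.0 F [ 0.  -0.4  0.5] M [ 0.04 -0.01 -0.05] q [-0.56  0.65  1.68  0.    0.81  0.93]
cmd [ 548.95 -329.24   59.16] delta cm [ 0.02  4.62 -0.05] rot [ 0. -0.  0.]
t 19.28 pos [ 549.7 -329.7   60.2] w 87.9 F [-0.1  0.1 -0.6] M [0.02 0.03 0.  ] q [-0.56  0.65  1.68 -0.    0.81  0.93]
```

View pics/f13.png

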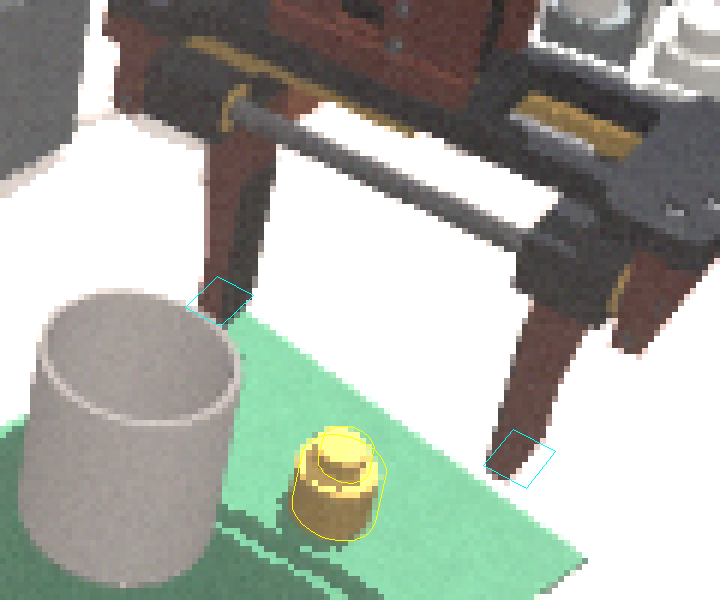

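>>> carry_out(
  delta_pos=[
    [0,2,-0.03],
    [0,3.5,-0.03],
    [0,4.4,-0.03],
    [0,4.62,-0.03],
    [0,4.62,-0.03],
    [0,4.62,-0.03],
  ],
  rotation=[
    [0,0,0],
    [0,0,0],
    [0,0,0],
    [0,0,0],
    [0,0,0],
    [0,0,0],
  ],
)

```text
t: 19.78
ee_pos: [548.3, -329.3, 12.1]
orientation: [-1.245, 1.152, -1.152]
ft_force: [0.3, 0.9, 0.6]
width: 88.1
```

>>> carry_out(
  delta_pos=[
    [0,0,0],
    [0,0,0],
    [0,0,0],
    [0,0,0],
    [0,0,0],
    [0,0,0],
    [0,0,0],
    [0,0,0],
    [0,0,0],
    [0,0,0],
    [0,0,0],
    [0,0,0],
  ],
  rotation=[
    [0,0,0],
    [0,0,0],
    [0,0,0],
    [0,0,0],
    [0,0,0],
    [0,0,0],
    [0,0,0],
    [0,0,0],
    [0,0,0],
    [0,0,0],
    [0,0,0],
    [0,0,0],
  ],
  hand=255,
)

```text
t: 20.78
ee_pos: [548.1, -329.2, 11.9]
orientation: [-1.245, 1.152, -1.152]
ft_force: [0.8, 0.0, 0.0]
width: 25.0
```

Run:
```python
from ov import *
did([0,4.62,-.03]);st();go([*well('100'),200],PSI);go([*well('100'),54.7],PSI)
```

```text
t 20.78 pos [ 548.1 -329.2   11.9] w 25.0 F [0.8 0.  0. ] M [0.13 0.06 0.01] q [-0.56  0.72  1.69  0.    0.73  0.93]
cmd [ 548.65 -329.26   12.96] delta cm [-62.3  -18.7    5.12] rot [ 0. -0.  0.]
cmd [ 548.65 -329.26   12.96] delta cm [-62.3   -4.17   5.12] rot [ 0. -0.  0.]
```

Run:
```python
from ov import *
sync();go([*well('100'),200],PSI);go([*well('100'),54],PSI)
```

```text
cmd [ 548.13 -329.23   11.93] delta cm [-62.29 -18.81   5.18] rot [ 0. -0.  0.]
cmd [ 548.13 -329.23   11.93] delta cm [-62.29  -4.21   5.18] rot [ 0. -0.  0.]
```

>>> carry_out(
  delta_pos=[
    [0,-2,0],
    [0,-6,0],
    [-1,-10,0],
    [-3,-13.5,0.2],
    [-6,-16,0.5],
    [-9.8,-17.5,0.8],
    [-13.7,-18,1.1],
    [-17.7,-18,1.5],
    [-21.7,-18,1.8],
    [-25.7,-18,2.2],
    [-29.7,-18,2.5],
    [-33.7,-18,2.9],
  ],
  rotation=[
    [0,0,0],
    [0,0,0],
    [0,0,0],
    [0,0,0],
    [0,0,0],
    [0,0,0],
    [0,0,0],
    [0,0,0],
    [0,0,0],
    [0,0,0],
    [0,0,0],
    [0,0,0],
  ],
)

```text
t: 21.78
ee_pos: [550.2, 10.8, 192.0]
orientation: [-1.245, 1.152, -1.152]
ft_force: [0.2, 0.5, -1.2]
width: 25.1
```

Run:
```python
from ov import *
did([-33.7,-18,2.9]);st();go([*well('100'),54],PSI)
```

```text
t 21.78 pos [550.2  10.8 192. ] w 25.1 F [ 0.2  0.5 -1.2] M [0.   0.   0.03] q [-0.    0.35  1.82 -0.    0.97  1.49]
cmd [550.85   9.01 191.93] delta cm [-28.59  13.79   2.28] rot [ 0. -0.  0.]
```

>>> carry_out(
  delta_pos=[
    [-4,0,0.3],
    [-8,0,0.6],
    [-12,0,0.9],
    [-16,0,1.2],
    [-20,0,1.6],
    [-23.5,1.3,1.9],
    [-26.2,3.8,2.1],
    [-28,7,2.3],
    [-28.6,10.5,2.3],
    [-28.6,13,2.3],
    [-28.6,13.8,2.3],
    [-28.6,13.8,2.3],
  ],
  rotation=[
    [0,0,0],
    [0,0,0],
    [0,0,0],
    [0,0,0],
    [0,0,0],
    [0,0,0],
    [0,0,0],
    [0,0,0],
    [0,0,0],
    [0,0,0],
    [0,0,0],
    [0,0,0],
  ],
)

```text
t: 22.78
ee_pos: [549.8, 295.0, 51.5]
orientation: [-1.25, 1.154, -1.151]
ft_force: [0.3, 0.7, -0.3]
width: 25.5
```

Run:
```python
from ov import *
did([-28.6,13.8,2.3]);st()
ctrl.get_image("top");ctrl.get_image("top");T=snap("side","14");o=ctrl.get_obs();st();go([*well('100'),35],PSI)
ov("pics/raw_side_14.png","pics/f14.png",o['ee_pos'],Rt(PSI),25,(210,145,280,205),10,.3,1.1,k='100',foot=9)
```

```text
t 22.78 pos [549.8 295.   51.5] w 25.5 F [ 0.3  0.7 -0.3] M [0.   0.02 0.05] q [ 0.47  0.65  1.71 -0.    0.78  1.97]
t 22.93 pos [552.8 296.   55.7] w 25.1 F [-0.1 -0.3 -0.1] M [ 0.05  0.05 -0.02] q [ 0.47  0.64  1.71 -0.    0.78  1.97]
cmd [551.55 295.93  53.93] delta cm [ 0.01  1.89 -0.02] rot [ 0. -0.  0.]
```

View pics/f14.png

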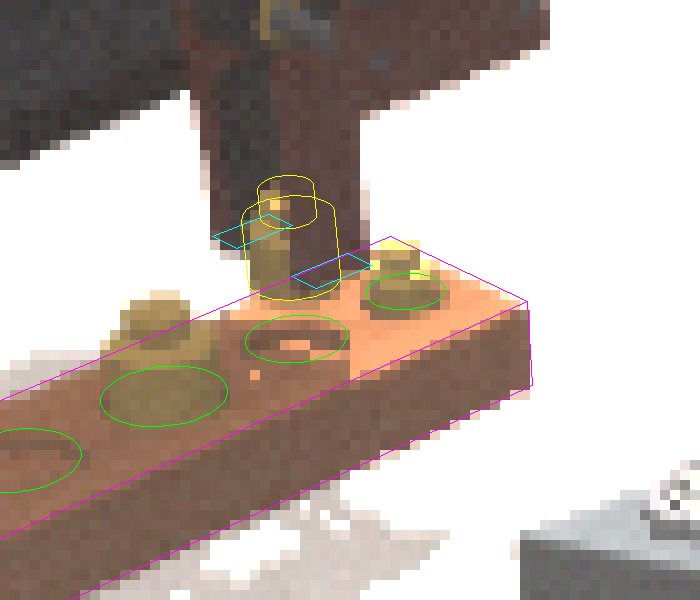

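>>> carry_out(
  delta_pos=[
    [0,0.5,0],
    [0,1,0],
    [0,1.3,0],
    [0,1.6,0],
    [0,1.8,0],
    [0,1.8,0],
    [0,1.8,0],
  ],
  rotation=[
    [0,0,0],
    [0,0,0],
    [0,0,0],
    [0,0,0],
    [0,0,0],
    [0,0,0],
    [0,0,0],
  ],
)

```text
t: 23.52
ee_pos: [551.5, 295.9, 35.8]
orientation: [-1.245, 1.152, -1.152]
ft_force: [0.6, -0.5, -1.6]
width: 25.0
```

Run:
```python
from ov import *
did([0,1.8,0]);go();st()
```

```text
cmd [551.55 295.93  35.93] delta cm [0. 0. 0.] rot [0. 0. 0.]
t 23.52 pos [551.5 295.9  35.8] w 25.0 F [ 0.6 -0.5 -1.6] M [0.03 0.03 0.01] q [0.47 0.67 1.72 0.   0.75 1.97]
```

>>> carry_out(
  delta_pos=[
    [0,0.2,0],
    [0,0.4,0],
    [0,0.55,0],
    [0,0.55,0],
    [0,0.55,0],
  ],
  rotation=[
    [0,0,0],
    [0,0,0],
    [0,0,0],
    [0,0,0],
    [0,0,0],
  ],
)

```text
t: 23.93
ee_pos: [551.6, 295.8, 30.3]
orientation: [-1.245, 1.152, -1.152]
ft_force: [-0.7, 0.4, -0.5]
width: 25.1
```

Run:
```python
from ov import *
did([0,.55,0]);go();st()
```

```text
cmd [551.55 295.93  30.43] delta cm [0. 0. 0.] rot [0. 0. 0.]
t 23.93 pos [551.6 295.8  30.3] w 25.1 F [-0.7  0.4 -0.5] M [ 0.03 -0.01 -0.02] q [ 0.47  0.68  1.72 -0.    0.74  1.97]
```

Seated without contact force. Release, then to the w200a on the plate.

>>> carry_out(
  delta_pos=[
    [0,0,0],
    [0,0,0],
    [0,0,0],
    [0,0,0],
    [0,0,0],
    [0,-1.5,0],
    [0,-4,0],
    [0,-8,0],
    [0,-12,0],
    [0,-16,0],
    [0,-18,0],
    [0,-18,0],
  ],
  rotation=[
    [0,0,0],
    [0,0,0],
    [0,0,0],
    [0,0,0],
    [0,0,0],
    [0,0,0],
    [0,0,0],
    [0,0,0],
    [0,0,0],
    [0,0,0],
    [0,0,0],
    [0,0,0],
  ],
  hand=0,
)

```text
t: 24.93
ee_pos: [554.5, 297.4, 216.6]
orientation: [-1.235, 1.147, -1.153]
ft_force: [-0.1, 0.8, 0.2]
width: 87.7
```

Run:
```python
from ov import *
did([0,-18,0]);T=snap("side","15");o=ctrl.get_obs();st()
ov("pics/raw_side_15.png","pics/f15.png",o['ee_pos'],Rt(PSI),31.2,(190,150,275,215),9,.3,1.1,k='200')
go([606.6,-115,220],PSI)
snap("top","15")
C['side']['cx']-=.3;C['side']['cy']-=1.1
bS=brass(T);bT=brass(cv2.imread("pics/raw_top_15.png"))
for k,p,z in(('500',(536,-44),102.4),('200',(606.6,-115),102.4)):
    for n,m in(("side",bS),("top",bT)):
        q=proj(n,[*p,z+20])[0].astype(int);r=17
        print(k,n,fit([(n,m,(q[0]-r,q[1]-r,q[0]+r,q[1]+r))],lambda p:weight(p,k,z),[*p,.6],(3,3,.05)))
```

```text
t 24.98 pos [553.1 296.7 213.6] w 88.0 F [-0.7 -0.2 -0.3] M [ 0.04  0.04 -0.01] q [ 0.47  0.43  1.64 -0.    1.07  1.97]
cmd [551.55 295.93 210.43] delta cm [41.4  -0.96  2.29] rot [ 0. -0.  0.]
500 side (array([535.88601798, -43.86960783,   0.55136214]), np.float64(29.564705882352943))
500 top (array([536.07409222, -44.83203485,   0.6322906 ]), np.float64(19.250980392156862))
200 side (array([ 6.05422495e+02, -1.14615718e+02,  5.67501567e-01]), np.float64(21.20392156862745))
200 top (array([ 606.78971189, -115.86578635,    0.62723201]), np.float64(19.509803921568626))
```

View pics/f15.png

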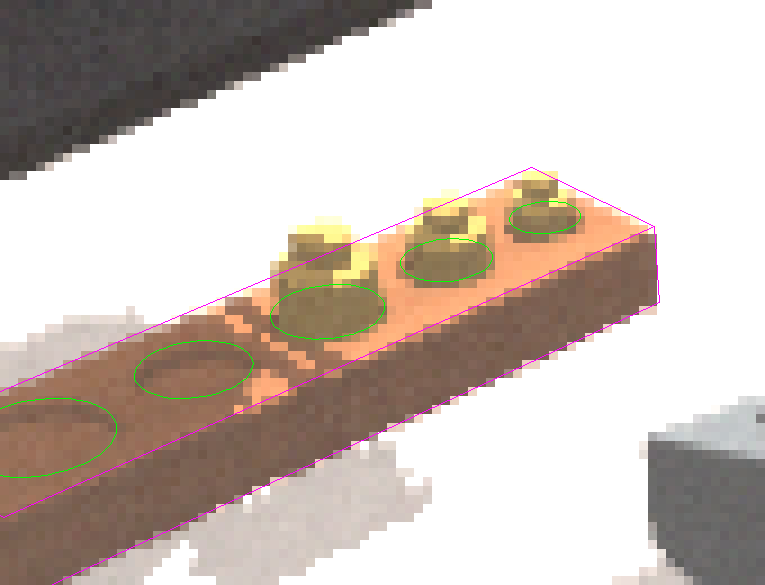

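>>> carry_out(
  delta_pos=[
    [3,0,0.2],
    [7,0,0.4],
    [11,0,0.6],
    [15,0,0.8],
    [19,0,1],
    [23,0,1.3],
    [27,0,1.5],
    [31,0,1.7],
    [35,0.5,1.9],
    [38.3,2,2.1],
    [40.8,4,2.25],
    [41.4,6,2.25],
  ],
  rotation=[
    [0,0,0],
    [0,0,0],
    [0,0,0],
    [0,0,0],
    [0,0,0],
    [0,0,0],
    [0,0,0],
    [0,0,0],
    [0,0,0],
    [0,0,0],
    [0,0,0],
    [0,0,0],
  ],
  hand=0,
)

```text
t: 26.03
ee_pos: [605.6, -118.9, 147.9]
orientation: [-1.245, 1.155, -1.154]
ft_force: [-0.6, 0.1, -0.2]
width: 88.0
```

Run:
```python
from ov import *
did([41.4,6,2.25]);st()
ctrl.get_image("top");ctrl.get_image("top");T=snap("side","16");o=ctrl.get_obs();st();go([606.2,-115.2,112],PSI)
ov("pics/raw_side_16.png","pics/f16.png",o['ee_pos'],Rt(PSI),88,(290,150,410,230),6,.3,1.1,k='200',foot=o['ee_pos'][2]-102.4)
```

```text
t 26.03 pos [ 605.6 -118.9  147.9] w 88.0 F [-0.6  0.1 -0.2] M [ 0.05  0.05 -0.03] q [-0.21  0.5   1.7  -0.    0.94  1.28]
t 26.18 pos [ 603.6 -115.2  147.1] w 87.9 F [-0.2  0.2  0.1] M [ 0.02 -0.03 -0.01] q [-0.21  0.5   1.7   0.    0.95  1.29]
cmd [ 606.16 -115.07  150.43] delta cm [0.01 3.84 0.  ] rot [ 0. -0.  0.]
```

View pics/f16.png

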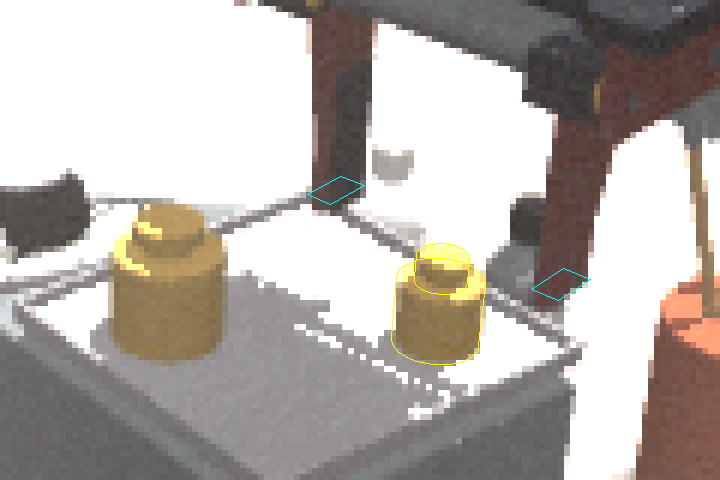

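>>> carry_out(
  delta_pos=[
    [0,1.5,0],
    [0,2.8,0],
    [0,3.5,0],
    [0,3.8,0],
    [0,3.8,0],
    [0,3.8,0],
    [0,3.8,0],
    [0,3.8,0],
  ],
  rotation=[
    [0,0,0],
    [0,0,0],
    [0,0,0],
    [0,0,0],
    [0,0,0],
    [0,0,0],
    [0,0,0],
    [0,0,0],
  ],
)

```text
t: 26.85
ee_pos: [606.7, -115.1, 113.2]
orientation: [-1.244, 1.151, -1.152]
ft_force: [0.7, -0.1, -0.4]
width: 87.6
```

Run:
```python
from ov import *
did([0,3.8,0]);st();go()
ctrl.get_image("top");T=snap("side","17");o=ctrl.get_obs();st()
ov("pics/raw_side_17.png","pics/f17.png",o['ee_pos'],Rt(PSI),88,(290,150,410,230),6,.3,1.1,k='200',foot=o['ee_pos'][2]-102.4)
```

```text
t 26.85 pos [ 606.7 -115.1  113.2] w 87.6 F [ 0.7 -0.1 -0.4] M [ 0.09  0.05 -0.01] q [-0.21  0.55  1.72  0.    0.88  1.29]
cmd [ 606.16 -115.07  112.43] delta cm [0. 0. 0.] rot [0. 0. 0.]
t 26.95 pos [ 606.5 -115.2  113.1] w 87.5 F [-0.7 -0.7 -0.2] M [ 0.02  0.01 -0.  ] q [-0.21  0.55  1.72  0.    0.88  1.29]
```

View pics/f17.png

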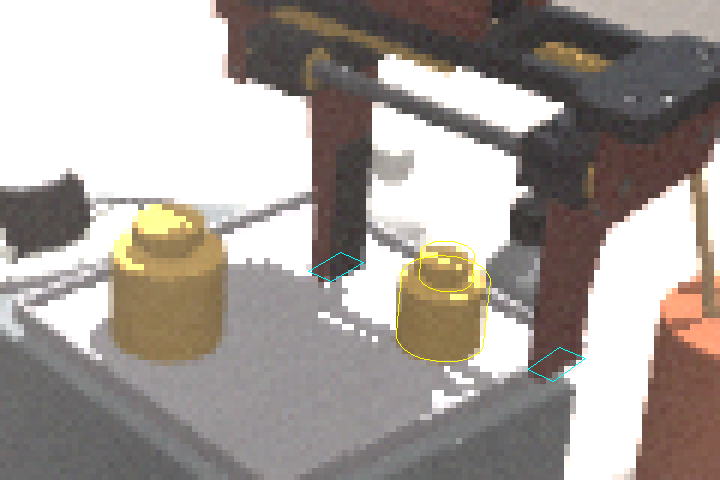

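>>> carry_out(
  delta_pos=[
    [0,0,0],
    [0,0,0],
    [0,0,0],
    [0,0,0],
    [0,0,0],
    [0,0,0],
    [0,0,0],
    [0,0,0],
    [0,0,0],
    [0,0,0],
    [0,0,0],
    [0,0,0],
  ],
  rotation=[
    [0,0,0],
    [0,0,0],
    [0,0,0],
    [0,0,0],
    [0,0,0],
    [0,0,0],
    [0,0,0],
    [0,0,0],
    [0,0,0],
    [0,0,0],
    [0,0,0],
    [0,0,0],
  ],
  hand=255,
)

```text
t: 27.95
ee_pos: [606.2, -115.1, 112.5]
orientation: [-1.245, 1.152, -1.152]
ft_force: [0.3, -0.1, -0.6]
width: 31.4
```

Run:
```python
from ov import *
st();go([*well('200a'),200],PSI);go([*well('200a'),54],PSI)
```

```text
t 27.95 pos [ 606.2 -115.1  112.5] w 31.4 F [ 0.3 -0.1 -0.6] M [ 0.11  0.07 -0.02] q [-0.21  0.55  1.72  0.    0.88  1.29]
cmd [ 606.16 -115.07  112.43] delta cm [-41.39  -8.76 -11.91] rot [ 0. -0.  0.]
cmd [ 606.16 -115.07  112.43] delta cm [-41.39   5.84 -11.91] rot [ 0. -0.  0.]
```

>>> carry_out(
  delta_pos=[
    [0,-1.5,0],
    [0,-4.5,0],
    [-1,-8,-0.3],
    [-4,-10,-1.2],
    [-7.8,-10,-2.3],
    [-11.6,-10,-3.4],
    [-15.4,-10,-4.5],
    [-19.2,-10,-5.6],
    [-23,-10,-6.7],
    [-26.8,-10,-7.8],
    [-30.6,-9.5,-8.9],
    [-34.2,-8,-9.9],
  ],
  rotation=[
    [0,0,0],
    [0,0,0],
    [0,0,0],
    [0,0,0],
    [0,0,0],
    [0,0,0],
    [0,0,0],
    [0,0,0],
    [0,0,0],
    [0,0,0],
    [0,0,0],
    [0,0,0],
  ],
)

```text
t: 28.95
ee_pos: [481.0, 220.3, 194.0]
orientation: [-1.241, 1.15, -1.152]
ft_force: [0.9, 0.9, -1.5]
width: 31.6
```

>>> carry_out(
  delta_pos=[
    [-3,2,-0.9],
    [-5.5,4.5,-1.6],
    [-7.1,7.5,-2],
    [-7.2,11,-2],
    [-7.2,13.4,-2],
    [-7.2,13.8,-2],
    [-7.2,13.8,-2],
    [-7.2,13.8,-2],
    [-7.2,13.8,-2],
    [-7.2,13.8,-2],
  ],
  rotation=[
    [0,0,0],
    [0,0,0],
    [0,0,0],
    [0,0,0],
    [0,0,0],
    [0,0,0],
    [0,0,0],
    [0,0,0],
    [0,0,0],
    [0,0,0],
  ],
)

```text
t: 29.78
ee_pos: [456.7, 288.8, 56.2]
orientation: [-1.242, 1.151, -1.152]
ft_force: [-0.2, 1.4, -1.3]
width: 30.9
```

Run:
```python
from ov import *
did([-34.2,-8,-9.9]);did([-7.2,13.8,-2]);st()
ctrl.get_image("top");ctrl.get_image("top");T=snap("side","18");o=ctrl.get_obs();st();go([*well('200a'),35],PSI)
ov("pics/raw_side_18.png","pics/f18.png",o['ee_pos'],Rt(PSI),31.4,(170,150,255,215),9,.3,1.1,k='200',foot=10)
```

```text
t 29.78 pos [456.7 288.8  56.2] w 30.9 F [-0.2  1.4 -1.3] M [ 0.02 -0.   -0.02] q [0.54 0.55 1.91 0.   0.68 2.04]
t 29.93 pos [456.1 288.6  55.6] w 31.3 F [-0.5 -1.1 -2.4] M [-0.02  0.06  0.02] q [0.54 0.55 1.91 0.   0.68 2.04]
cmd [455.35 288.43  54.43] delta cm [ 0.01  1.94 -0.01] rot [ 0. -0.  0.]
```

View pics/f18.png

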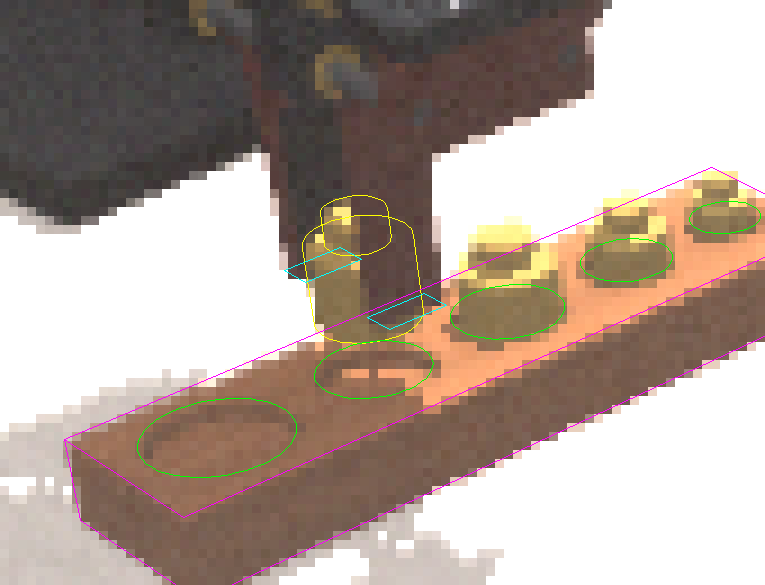

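>>> carry_out(
  delta_pos=[
    [0,0.5,0],
    [0,1,0],
    [0,1.4,0],
    [0,1.7,0],
    [0,1.9,0],
    [0,1.9,0],
    [0,1.9,0],
  ],
  rotation=[
    [0,0,0],
    [0,0,0],
    [0,0,0],
    [0,0,0],
    [0,0,0],
    [0,0,0],
    [0,0,0],
  ],
)

```text
t: 30.52
ee_pos: [455.3, 288.3, 35.2]
orientation: [-1.246, 1.152, -1.152]
ft_force: [-0.3, 0.6, -1.7]
width: 31.1
```

Run:
```python
from ov import *
did([0,1.9,0]);st()
```

```text
t 30.52 pos [455.3 288.3  35.2] w 31.1 F [-0.3  0.6 -1.7] M [0.11 0.   0.01] q [0.54 0.59 1.92 0.   0.64 2.04]
```

No contact; finish, and release.

>>> carry_out(
  delta_pos=[
    [0,0.2,0],
    [0,0.4,0],
    [0,0.42,0],
    [0,0.42,0],
  ],
  rotation=[
    [0,0,0],
    [0,0,0],
    [0,0,0],
    [0,0,0],
  ],
)

```text
t: 30.85
ee_pos: [455.3, 288.3, 31.2]
orientation: [-1.245, 1.152, -1.152]
ft_force: [0.3, 0.1, -2.4]
width: 31.2
```

>>> carry_out(
  delta_pos=[
    [0,0,0],
    [0,0,0],
    [0,0,0],
    [0,0,0],
    [0,0,0],
    [0,-1.5,0],
    [0,-4,0],
    [0,-8,0],
    [0,-12,0],
    [0,-16,0],
    [0,-18,0],
    [0,-18,0],
  ],
  rotation=[
    [0,0,0],
    [0,0,0],
    [0,0,0],
    [0,0,0],
    [0,0,0],
    [0,0,0],
    [0,0,0],
    [0,0,0],
    [0,0,0],
    [0,0,0],
    [0,0,0],
    [0,0,0],
  ],
  hand=0,
)

```text
t: 31.85
ee_pos: [458.0, 290.0, 216.7]
orientation: [-1.236, 1.148, -1.152]
ft_force: [1.2, 0.1, -0.4]
width: 87.7
```

Run:
```python
from ov import *
did([0,.42,0]);did([0,-18,0]);T=snap("side","19");o=ctrl.get_obs();st()
ov("pics/raw_side_19.png","pics/f19.png",o['ee_pos'],Rt(PSI),31.2,(170,150,275,215),7,.3,1.1,k='200')
go([536,-44.2,220],PSI)
snap("top","19",(260,145,500,310),3)
C['side']['cx']-=.3;C['side']['cy']-=1.1
bS=brass(T);bT=brass(cv2.imread("pics/raw_top_19.png"))
for k,p,z in(('500',(536,-44),104),):
    for n,m in(("side",bS),("top",bT)):
        q=proj(n,[*p,z+20])[0].astype(int);r=17
        print(k,n,fit([(n,m,(q[0]-r,q[1]-r,q[0]+r,q[1]+r))],lambda p:weight(p,k,z),[*p,.6],(3,3,.05)))
```

```text
t 31.9 pos [456.8 289.2 214. ] w 87.7 F [ 0.6 -1.1  0.1] M [ 0.04  0.01 -0.02] q [ 0.54  0.31  1.83 -0.    1.    2.04]
cmd [455.35 288.43 211.23] delta cm [33.79 -0.88  5.46] rot [ 0. -0.  0.]
500 side (array([535.24785613, -44.51410435,   0.59998183]), np.float64(28.454901960784312))
500 top (array([535.96402834, -44.65705244,   0.64119905]), np.float64(19.87450980392157))
```

View pics/f19.png

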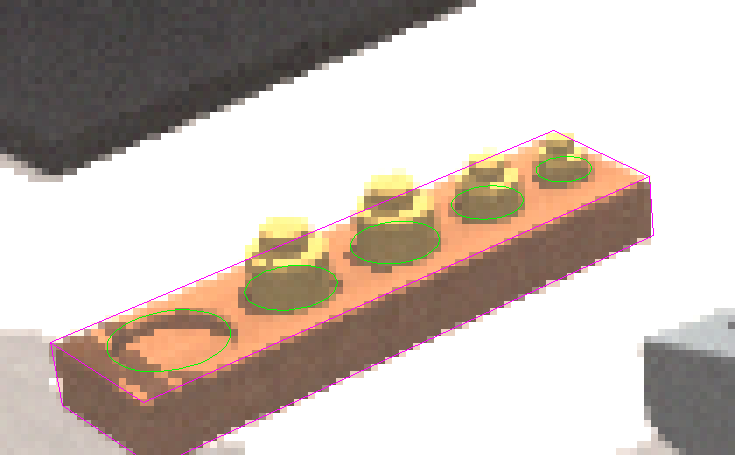

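View pics/top_19.png

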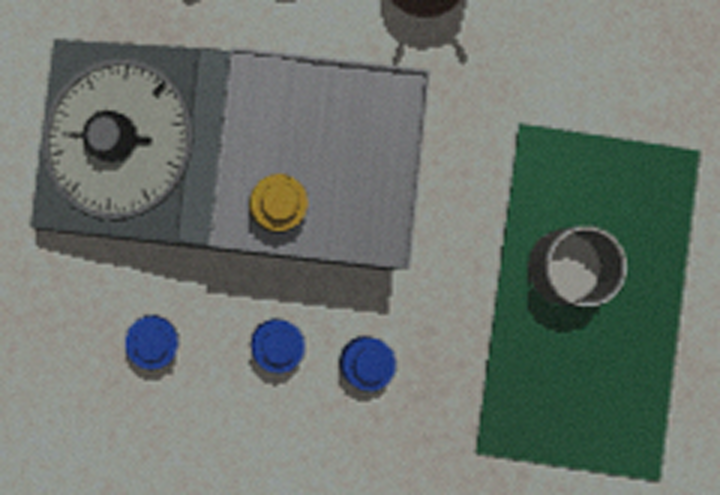

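>>> carry_out(
  delta_pos=[
    [3,0,0.5],
    [7,0,1.1],
    [11,0,1.8],
    [15,0,2.4],
    [19,0,3.1],
    [23,0,3.7],
    [26.8,0.7,4.3],
    [30,2.2,4.9],
    [32.5,4,5.2],
    [33.8,6,5.45],
    [33.8,6,5.45],
    [33.8,6,5.45],
  ],
  rotation=[
    [0,0,0],
    [0,0,0],
    [0,0,0],
    [0,0,0],
    [0,0,0],
    [0,0,0],
    [0,0,0],
    [0,0,0],
    [0,0,0],
    [0,0,0],
    [0,0,0],
    [0,0,0],
  ],
  hand=0,
)

```text
t: 32.95
ee_pos: [534.0, -44.6, 148.8]
orientation: [-1.248, 1.158, -1.15]
ft_force: [-0.4, -0.4, 0.9]
width: 88.2
```

>>> carry_out(
  delta_pos=[
    [0,1.5,0],
    [0,2.8,0],
    [0,3.5,0],
    [0,3.7,0],
    [0,3.7,0],
    [0,3.7,0],
    [0,3.7,0],
  ],
  rotation=[
    [0,0,0],
    [0,0,0],
    [0,0,0],
    [0,0,0],
    [0,0,0],
    [0,0,0],
    [0,0,0],
  ],
)

```text
t: 33.53
ee_pos: [536.5, -44.1, 115.1]
orientation: [-1.244, 1.15, -1.152]
ft_force: [1.0, -0.0, 0.4]
width: 87.9
```

Run:
```python
from ov import *
did([33.8,6,5.45]);did([0,3.7,0]);st();go()
T=snap("side","20");o=ctrl.get_obs();st()
ov("pics/raw_side_20.png","pics/f20.png",o['ee_pos'],Rt(PSI),88,(270,150,390,230),6,.3,1.1,k='500',foot=o['ee_pos'][2]-104)
```

```text
t 33.53 pos [536.5 -44.1 115.1] w 87.9 F [ 1.  -0.   0.4] M [ 0.06 -0.07 -0.04] q [-0.1   0.45  1.89  0.    0.8   1.39]
cmd [535.95 -44.31 114.23] delta cm [0. 0. 0.] rot [0. 0. 0.]
t 33.58 pos [536.5 -44.2 115.1] w 87.7 F [ 0.3 -0.7  0.2] M [0.09 0.05 0.02] q [-0.1   0.45  1.89  0.    0.79  1.39]
```

View pics/f20.png

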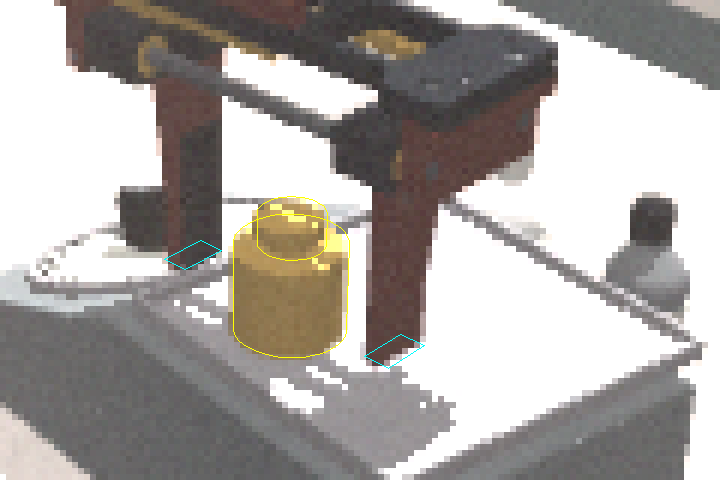

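Good alignment. Close.

>>> carry_out(
  delta_pos=[
    [0,0,0],
    [0,0,0],
    [0,0,0],
    [0,0,0],
    [0,0,0],
    [0,0,0],
    [0,0,0],
    [0,0,0],
    [0,0,0],
    [0,0,0],
    [0,0,0],
  ],
  rotation=[
    [0,0,0],
    [0,0,0],
    [0,0,0],
    [0,0,0],
    [0,0,0],
    [0,0,0],
    [0,0,0],
    [0,0,0],
    [0,0,0],
    [0,0,0],
    [0,0,0],
  ],
  hand=255,
)

```text
t: 34.5
ee_pos: [535.9, -44.2, 114.2]
orientation: [-1.245, 1.152, -1.152]
ft_force: [-0.6, 2.0, -0.7]
width: 41.9
```

Run:
```python
from ov import *
st();go([*well('500'),200],PSI);go([*well('500'),54],PSI)
```

```text
t 34.5 pos [535.9 -44.2 114.2] w 41.9 F [-0.6  2.  -0.7] M [ 0.29 -0.01  0.01] q [-0.1   0.45  1.9   0.    0.79  1.39]
cmd [535.95 -44.31 114.23] delta cm [-33.79  -8.58 -10.92] rot [ 0. -0.  0.]
cmd [535.95 -44.31 114.23] delta cm [-33.79   6.02 -10.92] rot [ 0. -0.  0.]
```

>>> carry_out(
  delta_pos=[
    [0,0,0],
    [0,-1.5,0],
    [0,-4.5,0],
    [-1.5,-7.5,-0.5],
    [-5,-8.5,-1.6],
    [-8.7,-8.5,-2.8],
    [-12.4,-8.5,-4],
    [-16.1,-8.5,-5.2],
    [-19.8,-8.5,-6.4],
    [-23.5,-8.5,-7.6],
    [-27.2,-8.5,-8.8],
    [-30.5,-7.5,-9.9],
  ],
  rotation=[
    [0,0,0],
    [0,0,0],
    [0,0,0],
    [0,0,0],
    [0,0,0],
    [0,0,0],
    [0,0,0],
    [0,0,0],
    [0,0,0],
    [0,0,0],
    [0,0,0],
    [0,0,0],
  ],
)

```text
t: 35.5
ee_pos: [413.1, 254.0, 190.2]
orientation: [-1.243, 1.15, -1.152]
ft_force: [1.1, 0.1, -5.3]
width: 41.5
```

>>> carry_out(
  delta_pos=[
    [-2,2.5,-0.6],
    [-3.2,6,-1],
    [-3.3,9.5,-1],
    [-3.3,12.5,-1],
    [-3.3,13.5,-1],
    [-3.3,13.5,-1],
    [-3.3,13.5,-1],
    [-3.3,13.5,-1],
    [-3.3,13.5,-1],
  ],
  rotation=[
    [0,0,0],
    [0,0,0],
    [0,0,0],
    [0,0,0],
    [0,0,0],
    [0,0,0],
    [0,0,0],
    [0,0,0],
    [0,0,0],
  ],
)

```text
t: 36.25
ee_pos: [402.4, 284.7, 56.0]
orientation: [-1.241, 1.151, -1.152]
ft_force: [-0.2, -0.4, -5.0]
width: 41.4
```

Run:
```python
from ov import *
did([-30.5,-7.5,-9.9]);did([-3.3,13.5,-1]);st()
ctrl.get_image("top");ctrl.get_image("top");T=snap("side","21");o=ctrl.get_obs();st();go([*well('500'),35],PSI)
ov("pics/raw_side_21.png","pics/f21.png",o['ee_pos'],Rt(PSI),41.9,(160,150,245,220),9,.3,1.1,k='500',foot=10)
```

```text
t 36.25 pos [402.4 284.7  56. ] w 41.4 F [-0.2 -0.4 -5. ] M [ 0.01 -0.   -0.  ] q [ 0.59  0.51  2.02 -0.    0.62  2.09]
t 36.4 pos [401.9 284.5  55.6] w 41.3 F [-0.6  0.6 -5.4] M [ 0.01 -0.05  0.05] q [0.59 0.51 2.02 0.   0.62 2.09]
cmd [401.01 284.19  54.23] delta cm [ 0.01  1.92 -0.02] rot [ 0. -0.  0.]
```

View pics/f21.png

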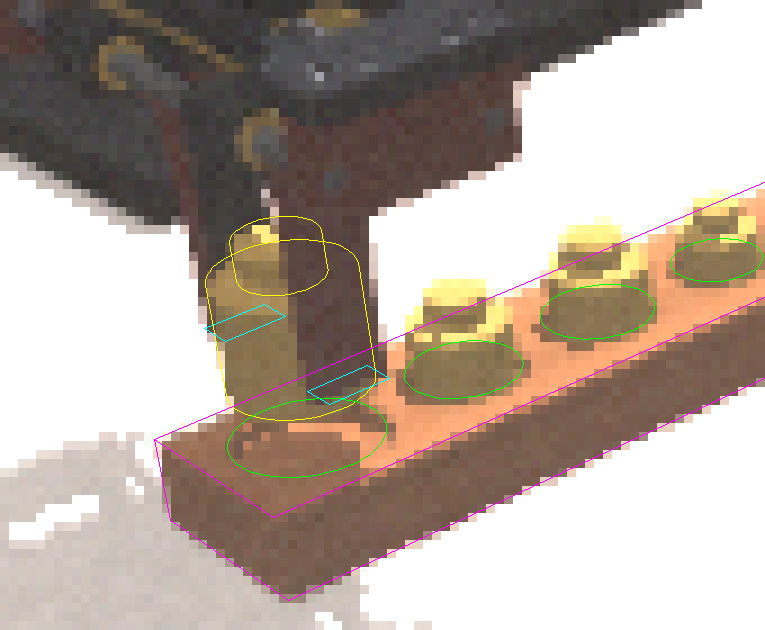

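>>> carry_out(
  delta_pos=[
    [0,0.5,0.06],
    [0,1,0.06],
    [0,1.4,0.06],
    [0,1.7,0.06],
    [0,1.85,0.06],
    [0,1.85,0.06],
    [0,1.85,0.06],
  ],
  rotation=[
    [0,0,0],
    [0,0,0],
    [0,0,0],
    [0,0,0],
    [0,0,0],
    [0,0,0],
    [0,0,0],
  ],
)

```text
t: 36.98
ee_pos: [401.6, 284.2, 35.5]
orientation: [-1.245, 1.152, -1.152]
ft_force: [0.7, 0.4, -4.7]
width: 41.3
```

Run:
```python
from ov import *
did([0,1.85,.06]);st()
```

```text
t 36.98 pos [401.6 284.2  35.5] w 41.3 F [ 0.7  0.4 -4.7] M [ 0.03 -0.01 -0.07] q [ 0.59  0.55  2.02 -0.    0.58  2.08]
```

>>> carry_out(
  delta_pos=[
    [0,0.2,0],
    [0,0.4,0],
    [0,0.42,0],
    [0,0.42,0],
  ],
  rotation=[
    [0,0,0],
    [0,0,0],
    [0,0,0],
    [0,0,0],
  ],
)

```text
t: 37.32
ee_pos: [401.6, 284.2, 31.5]
orientation: [-1.245, 1.152, -1.152]
ft_force: [-0.4, -0.9, -5.2]
width: 41.4
```

Run:
```python
from ov import *
did([0,.42,0]);st()
```

```text
t 37.32 pos [401.6 284.2  31.5] w 41.4 F [-0.4 -0.9 -5.2] M [ 0.08 -0.   -0.03] q [ 0.59  0.55  2.02 -0.    0.57  2.08]
```

>>> carry_out(
  delta_pos=[
    [0,0,0],
    [0,0,0],
    [0,0,0],
    [0,0,0],
    [0,0,0],
    [0,-1.5,0],
    [0,-4,0],
    [0,-8,0],
    [0,-12,0],
    [0,-16,0],
    [0,-18,0],
    [0,-18,0],
  ],
  rotation=[
    [0,0,0],
    [0,0,0],
    [0,0,0],
    [0,0,0],
    [0,0,0],
    [0,0,0],
    [0,0,0],
    [0,0,0],
    [0,0,0],
    [0,0,0],
    [0,0,0],
    [0,0,0],
  ],
  hand=0,
)

```text
t: 38.32
ee_pos: [404.2, 285.9, 216.6]
orientation: [-1.235, 1.148, -1.152]
ft_force: [0.6, 1.1, -0.1]
width: 87.8
```

Run:
```python
from ov import *
did([0,-18,0]);T=snap("side","22");o=ctrl.get_obs();st()
ov("pics/raw_side_22.png","pics/f22.png",o['ee_pos'],Rt(PSI),31.2,(165,150,275,220),7,.3,1.1,k='200')
snap("top","22",(250,120,510,315),3)
crop("pics/raw_top_22.png","pics/pan22.png",(265,150,415,245),5)
crop("pics/raw_side_22.png","pics/cup22.png",(300,225,470,385),4)
```

```text
t 38.37 pos [402.9 285.1 214. ] w 87.9 F [ 0.4 -0.2 -0.3] M [ 0.   -0.01  0.02] q [0.59 0.24 1.93 0.   0.97 2.08]
```

View pics/f22.png

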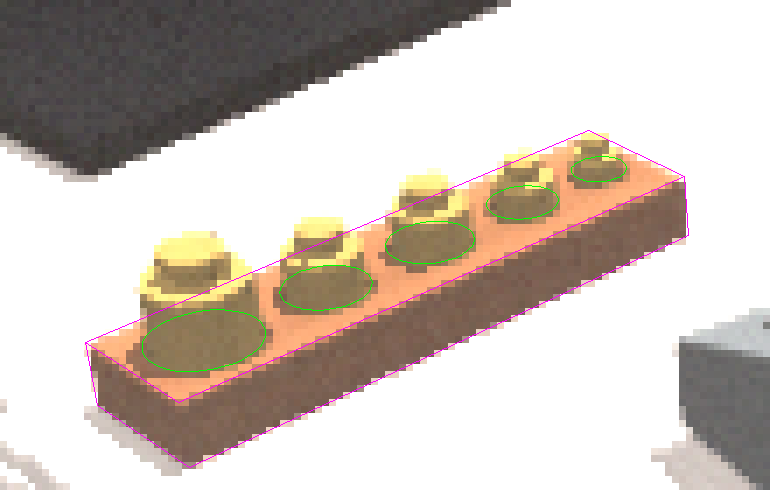

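View pics/top_22.png

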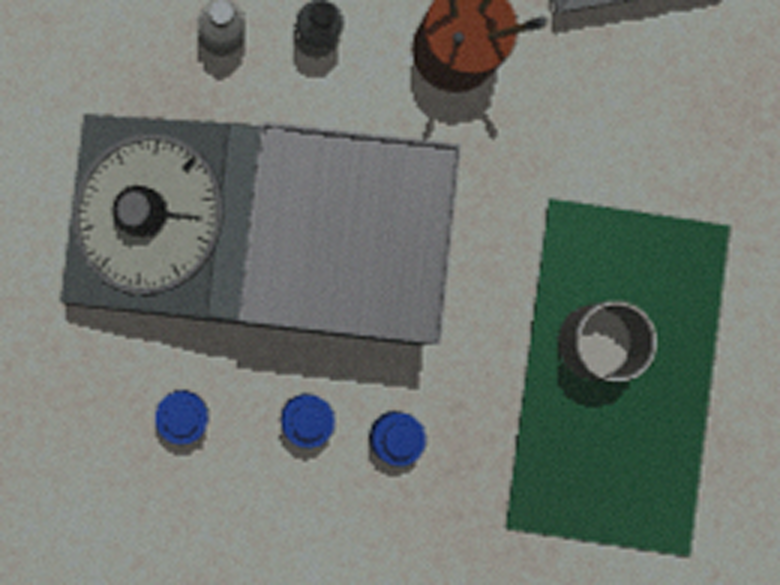

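View pics/pan22.png

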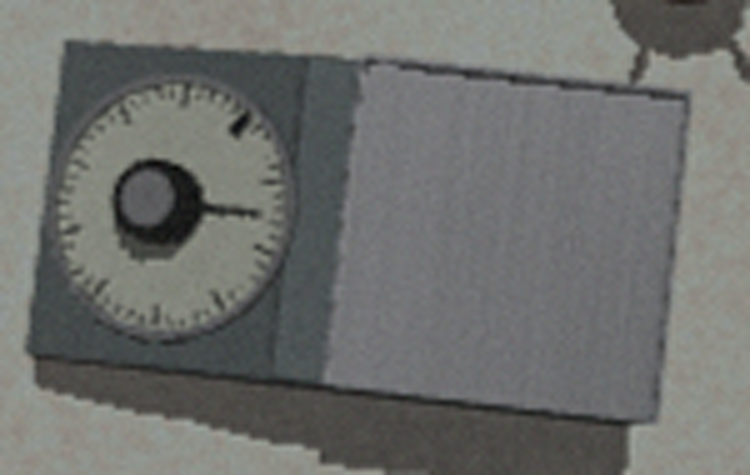

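View pics/cup22.png

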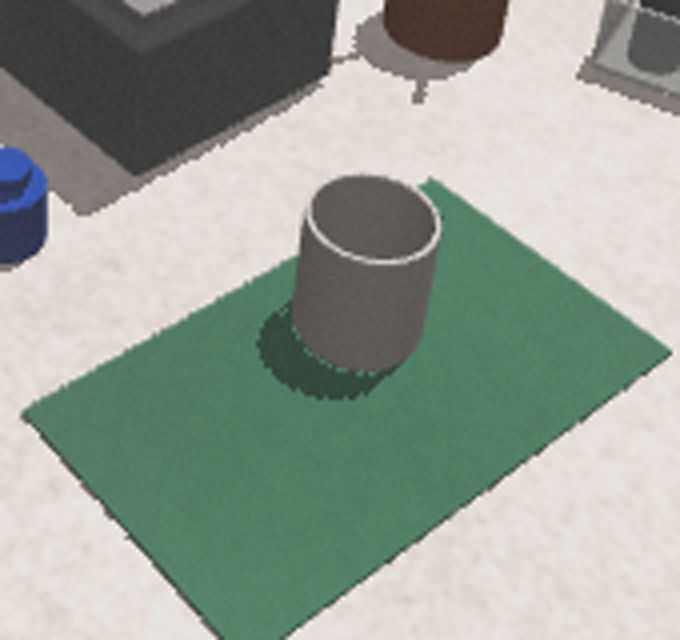

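Run:
```python
from h import *
P=unproj("top",np.array([[362,60],[692,93],[659,424],[328,385]])/5+[264.5,149.5],113);print(P.round(1),P.mean(0))
print(unproj("top",np.array([[616,341]])/3+[249.5,119.5],73))
go([495,-285.5,160],PSI)
# dial
print(unproj("top",np.array([[172,208]])/5+[264.5,149.5],68))
```

```text
[[ 649.3   -8.6  113. ]
 [ 638.  -156.6  113. ]
 [ 490.  -143.4  113. ]
 [ 503.8    3.3  113. ]] [570.26096422 -76.35118371 113.        ]
[[ 496.12600781 -283.74003897   73.        ]]
cmd [401.61 284.24 211.53] delta cm [57.53  5.15  4.88] rot [ 0. -0.  0.]
[[585.05312111  76.65956355  68.        ]]
```

>>> carry_out(
  delta_pos=[
    [2,0,0.2],
    [6,0,0.5],
    [10,0,0.9],
    [14,0,1.2],
    [18,0,1.5],
    [22,0,1.9],
    [26,0,2.2],
    [30,0,2.6],
    [34,0,2.9],
    [38,0,3.2],
    [42,0,3.6],
    [46,0,3.9],
  ],
  rotation=[
    [0,0,0],
    [0,0,0],
    [0,0,0],
    [0,0,0],
    [0,0,0],
    [0,0,0],
    [0,0,0],
    [0,0,0],
    [0,0,0],
    [0,0,0],
    [0,0,0],
    [0,0,0],
  ],
  hand=0,
)

```text
t: 39.42
ee_pos: [474.9, -173.0, 209.2]
orientation: [-1.246, 1.155, -1.149]
ft_force: [0.6, -0.3, 0.7]
width: 87.8
```

>>> carry_out(
  delta_pos=[
    [4,0,0.4],
    [8,1.2,0.8],
    [11,3,1],
    [11.5,6,1],
    [11.5,9,1],
    [11.5,10,1],
    [11.5,10,1],
    [11.5,10,1],
    [11.5,10,1],
  ],
  rotation=[
    [0,0,0],
    [0,0,0],
    [0,0,0],
    [0,0,0],
    [0,0,0],
    [0,0,0],
    [0,0,0],
    [0,0,0],
    [0,0,0],
  ],
)

```text
t: 40.17
ee_pos: [495.8, -285.1, 112.4]
orientation: [-1.245, 1.15, -1.152]
ft_force: [1.3, -0.3, 0.2]
width: 87.8
```

Run:
```python
from ov import *
did([46,0,3.9]);did([11.5,10,1]);st();go([495.5,-284.5,35],PSI)
ctrl.get_image("top");T=snap("side","23",(310,190,450,330),5);st()
```

```text
t 40.17 pos [ 495.8 -285.1  112.4] w 87.8 F [ 1.3 -0.3  0.2] M [0.04 0.02 0.  ] q [-0.54  0.5   1.82  0.    0.82  0.95]
cmd [ 495.15 -285.21  111.53] delta cm [-0.07  7.65  0.04] rot [ 0. -0.  0.]
t 40.27 pos [ 496.2 -285.4  113.1] w 87.8 F [0.5 0.1 0.1] M [ 0.07  0.04 -0.01] q [-0.54  0.49  1.82 -0.    0.82  0.95]
```

View pics/side_23.png

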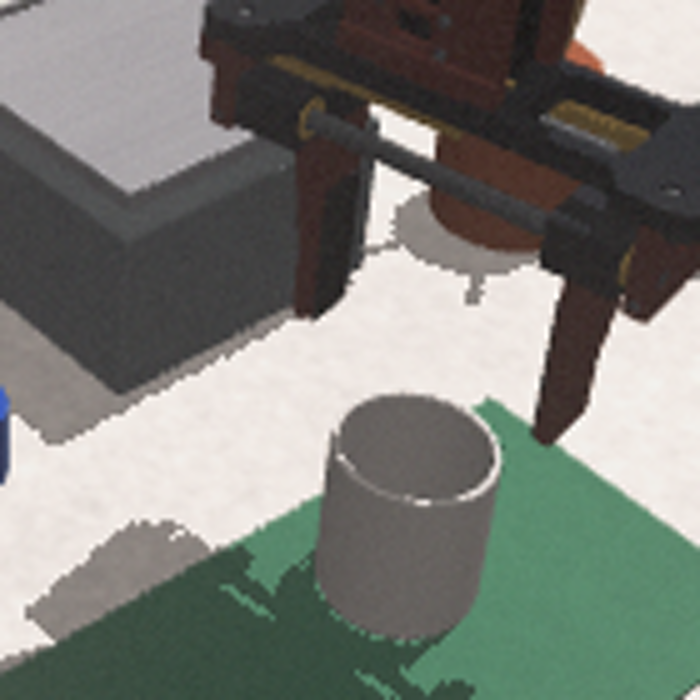

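Run:
```python
from h import *
for c in((495.5,-284.5),(493,-287)):
    q=(proj("side",ring(c,31,73))-[.3,1.1]+.5-[310,190])*5;print(q.min(0),q.max(0))
```

```text
[331.78260505 387.01679604] [505.04582197 505.32365362]
[332.84212031 393.30114326] [506.86651921 512.62859521]
```

>>> carry_out(
  delta_pos=[
    [0,2,0],
    [0,4,0],
    [0,5.8,0],
    [0,7,0],
    [0,7.5,0],
    [0,7.65,0],
    [0,7.65,0],
  ],
  rotation=[
    [0,0,0],
    [0,0,0],
    [0,0,0],
    [0,0,0],
    [0,0,0],
    [0,0,0],
    [0,0,0],
  ],
)

```text
t: 40.85
ee_pos: [495.6, -285.4, 35.6]
orientation: [-1.245, 1.151, -1.152]
ft_force: [-0.9, 0.3, -0.3]
width: 87.9
```

>>> carry_out(
  delta_pos=[
    [0,0,0],
    [0,0,0],
    [0,0,0],
    [0,0,0],
    [0,0,0],
    [0,0,0],
    [0,0,0],
    [0,0,0],
    [0,-0.5,0],
    [0,-1.5,0],
    [0,-3,0],
    [0,-3,0],
  ],
  rotation=[
    [0,0,0],
    [0,0,0],
    [0,0,0],
    [0,0,0],
    [0,0,0],
    [0,0,0],
    [0,0,0],
    [0,0,0],
    [0,0,0],
    [0,0,0],
    [0,0,0],
    [0,0,0],
  ],
  hand=255,
)

```text
t: 41.85
ee_pos: [496.6, -286.2, 67.6]
orientation: [-1.244, 1.148, -1.155]
ft_force: [1.1, 0.2, -1.6]
width: 61.2
```

Run:
```python
from ov import *
did([0,7.65,0]);go();did([0,-3,0]);st()
T=snap("side","24",(310,190,450,330),5);st();go([569.8,-76.8,200],PSI);go([569.8,-76.8,146],PSI)
```

```text
cmd [ 495.15 -285.21   35.03] delta cm [0. 0. 0.] rot [0. 0. 0.]
t 41.85 pos [ 496.6 -286.2   67.6] w 61.2 F [ 1.1  0.2 -1.6] M [ 0.01 -0.04 -0.05] q [-0.54  0.57  1.84 -0.    0.74  0.95]
t 41.9 pos [ 496.2 -285.9   66.6] w 61.6 F [-1.1 -0.2 -2.1] M [ 0.07 -0.02 -0.02] q [-0.54  0.57  1.84 -0.    0.73  0.95]
cmd [ 495.15 -285.21   65.03] delta cm [-20.2  -13.5    9.06] rot [ 0. -0.  0.]
cmd [ 495.15 -285.21   65.03] delta cm [-20.2   -8.1    9.06] rot [ 0. -0.  0.]
```

View pics/side_24.png

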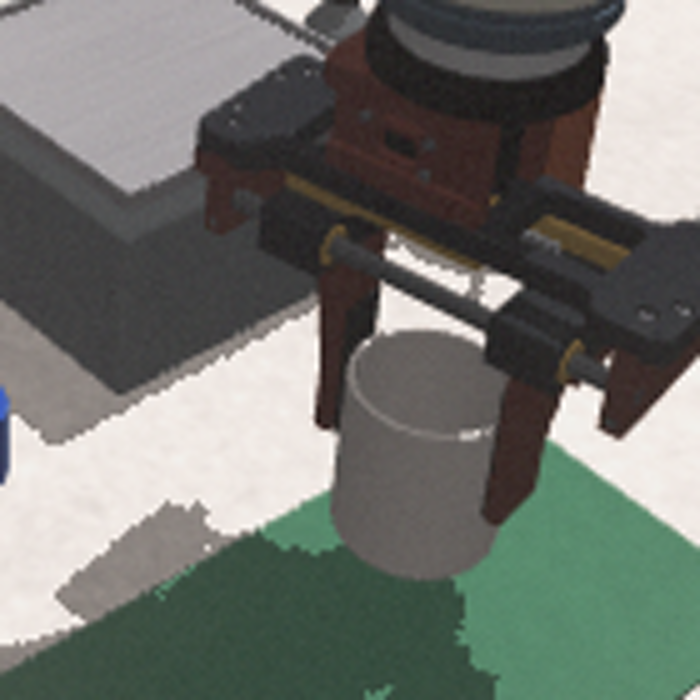

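>>> carry_out(
  delta_pos=[
    [0,-3,0],
    [0,-7,0],
    [-1,-10.5,0.4],
    [-4,-13,1.7],
    [-7.5,-13.5,3.4],
    [-11,-13.5,5],
    [-14.5,-13.5,6.6],
    [-17.8,-13,8.1],
    [-20,-12,9],
    [-20.2,-10,9.1],
    [-20.2,-9,9.1],
    [-20.2,-9,9.1],
  ],
  rotation=[
    [0,0,0],
    [0,0,0],
    [0,0,0],
    [0,0,0],
    [0,0,0],
    [0,0,0],
    [0,0,0],
    [0,0,0],
    [0,0,0],
    [0,0,0],
    [0,0,0],
    [0,0,0],
  ],
)

```text
t: 42.9
ee_pos: [568.1, -76.3, 152.2]
orientation: [-1.249, 1.155, -1.148]
ft_force: [0.2, -0.4, -1.1]
width: 61.7
```

Run:
```python
from ov import *
did([-20.2,-9,9.1]);ctrl.get_image("top");
T=snap("side","25",(270,110,410,230),5);st();go([569.8,-76.8,140.8],PSI)
```

```text
t 43.0 pos [569.6 -77.4 154.6] w 61.6 F [ 0.  -0.4 -1.4] M [-0.02  0.02 -0.01] q [-0.16  0.44  1.79 -0.    0.91  1.34]
cmd [570.17 -76.75 155.03] delta cm [ 0.    1.42 -0.04] rot [ 0. -0.  0.]
```

View pics/side_25.png

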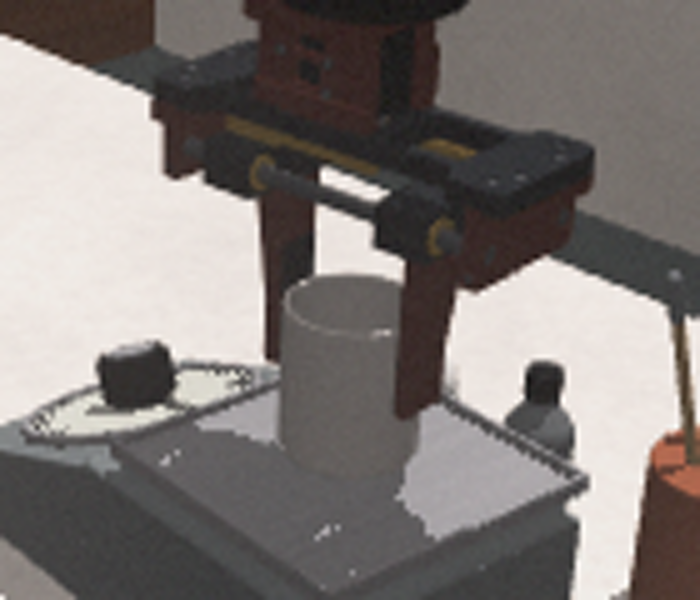

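>>> carry_out(
  delta_pos=[
    [0,0.4,0],
    [0,0.8,0],
    [0,1.2,0],
    [0,1.45,0],
    [0,1.45,0],
    [0,1.45,0],
    [0,1.45,0],
  ],
  rotation=[
    [0,0,0],
    [0,0,0],
    [0,0,0],
    [0,0,0],
    [0,0,0],
    [0,0,0],
    [0,0,0],
  ],
)

```text
t: 43.58
ee_pos: [570.3, -76.8, 140.7]
orientation: [-1.245, 1.152, -1.152]
ft_force: [0.3, 0.4, -1.9]
width: 61.4
```

>>> carry_out(
  delta_pos=[
    [0,0,0],
    [0,0,0],
    [0,0,0],
    [0,0,0],
    [0,0,0],
    [0,0,0],
    [0,-2,0],
    [0,-5,0],
    [0,-9,0],
    [0,-12,0],
    [0,-12,0],
    [0,-12,0],
  ],
  rotation=[
    [0,0,0],
    [0,0,0],
    [0,0,0],
    [0,0,0],
    [0,0,0],
    [0,0,0],
    [0,0,0],
    [0,0,0],
    [0,0,0],
    [0,0,0],
    [0,0,0],
    [0,0,0],
  ],
  hand=0,
)

```text
t: 44.58
ee_pos: [571.3, -76.9, 262.7]
orientation: [-1.242, 1.148, -1.154]
ft_force: [-0.5, -0.3, 0.4]
width: 87.9
```

Run:
```python
from ov import *
did([0,1.45,0]);did([0,-12,0]);
T=snap("side","26",(240,140,420,260),4);st();go()
snap("top","26",(265,150,415,245),5)
```

```text
t 44.63 pos [570.2 -76.8 260.9] w 88.0 F [-0.2 -0.7 -0.5] M [0.03 0.02 0.01] q [-0.15  0.31  1.71  0.    1.13  1.34]
cmd [570.17 -76.75 260.53] delta cm [0. 0. 0.] rot [0. 0. 0.]
```

View pics/side_26.png

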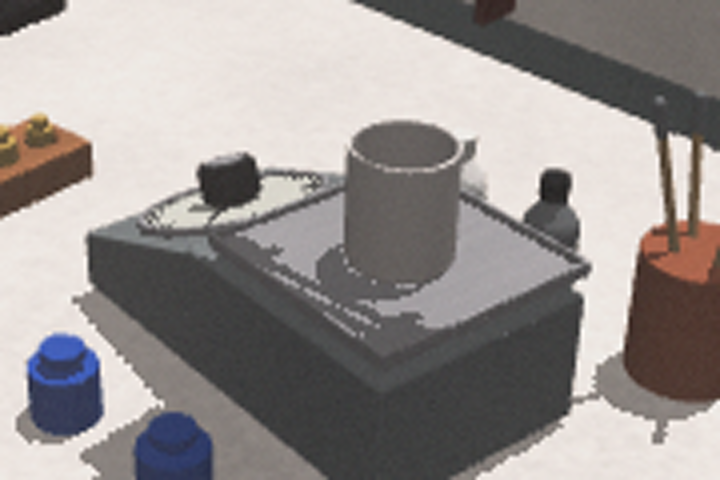

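View pics/top_26.png

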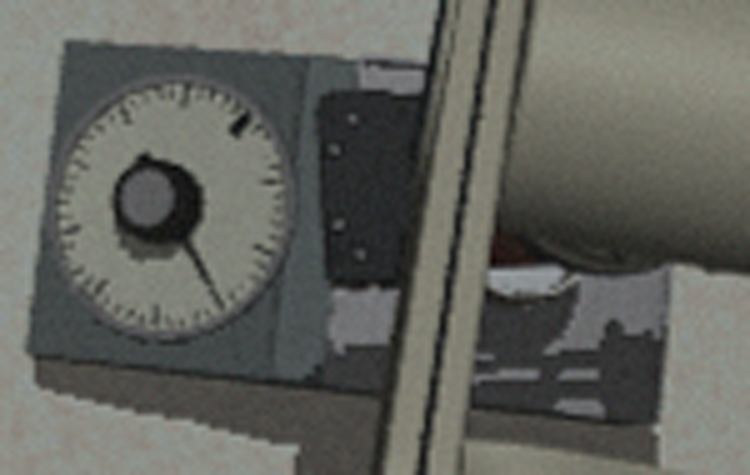

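```bash
cat > dial.py <<'E'
from h import *
YS=-1.659
xs=np.array([np.cos(YS),np.sin(YS),0]);ys=np.array([-xs[1],xs[0],0])
nrm=-0.342*xs+0.940*np.array([0,0,1.]);up=np.cross(ys,nrm) # in-plane, toward plate
if up@xs<0: up=-up
def plane_xy(uv,c0,h=0):
    """pixels (top cam) -> dial plane coords (a along up(toward plate), b along ys)"""
    c=C['top'];uv=np.atleast_2d(uv).astype(float)
    d=np.c_[(uv[:,0]-c['cx'])/c['f'],(uv[:,1]-c['cy'])/c['f'],np.ones(len(uv))]@c['R'];o=-c['R'].T@c['t']
    p0=c0+nrm*h;s=((p0-o)@nrm)/(d@nrm);P=o+d*s[:,None]-p0
    return np.c_[P@up,P@ys]
def find_dial(im):
    g=im.astype(int).min(2);m=(g>105).astype(np.uint8);m[:, :270]=0;m[:,326:]=0;m[:160]=0;m[222:]=0
    return m
E
python3 - <<'E'
from dial import *
im=cv2.imread("pics/raw_top_22.png")
print(im[190,312],im[180,290],im[165,290],im[200,276],im[190,270])
hsv=cv2.cvtColor(im,cv2.COLOR_BGR2HSV)
from collections import Counter
c0=np.array([585,77.,68]); 
def outline(c):
    a=np.linspace(0,2*np.pi,90);return c+57.5*(np.cos(a)[:,None]*up+np.sin(a)[:,None]*ys)
# fit: dial interior bright minus exterior ring contrast
g=cv2.GaussianBlur(im.astype(np.float32).mean(2),(0,0),.6)
def samp(P):
    q=proj("top",P).astype(np.float32);return cv2.remap(g,q[:,0][:,None],q[:,1][:,None],cv2.INTER_LINEAR)[:,0]
def cost(p):
    c=np.array([p[0],p[1],68]);a=np.linspace(0,2*np.pi,180,endpoint=False);u=np.cos(a)[:,None]*up+np.sin(a)[:,None]*ys
    return -(samp(c+55*u).mean()-samp(c+60.5*u).mean()) + .02*(samp(c+60.5*u).std()+samp(c+55*u).std()*0)
best=min(((cost((x,y)),x,y) for x in np.arange(578,593,.5) for y in np.arange(68,86,.5)));print(best)
E
```

```text
[116 128 123] [128 134 135] [76 72 71] [91 88 86] [137 148 145]
(np.float32(-27.645697), np.float64(584.0), np.float64(77.0))
```

```bash
cat >> dial.py <<'E'
DC=np.array([584.,77.,68.])
def angles(im,c=DC,h=0.,hp=0.,exclude=None):
    g=im.astype(np.float32).mean(2);a=np.radians(np.arange(-180,180,.5))
    def prof(rs,h):
        out=[]
        for r in rs:
            P=c+nrm*h+r*(np.cos(a)[:,None]*up+np.sin(a)[:,None]*ys);q=proj("top",P).astype(np.float32)
            out.append(cv2.remap(g,q[:,0][:,None],q[:,1][:,None],cv2.INTER_LINEAR)[:,0])
        return np.mean(out,0)
    def peak(p,w):
        d=np.clip(np.median(p)-p,0,None);k=np.ones(2*w+1);s=np.convolve(np.r_[d[-w:],d,d[:w]],k,'valid');i=np.argmax(s)
        idx=(np.arange(i-2*w,i+2*w+1))%len(a);dd=np.clip(d[idx]-0.35*d[idx].max(),0,None);return np.degrees(a[i])+ (np.arange(-2*w,2*w+1)*.5*dd).sum()/dd.sum()
    return peak(prof(np.arange(46,55,1),h),8),peak(prof(np.arange(30,43,1),hp),5)
E
python3 - <<'E'
from dial import *
for f in("raw_top_22","raw_top_26"):
    im=cv2.imread(f"pics/{f}.png")
    for h in(0,2):
        print(f,h,angles(im,h=h,hp=h))
ctrl.get_image("top")
im=snap("top","27");print(angles(im))
st()
E
```

```text
raw_top_22 0 (np.float64(54.98956066370336), np.float64(2.5754518822911634))
raw_top_22 2 (np.float64(54.06372714673231), np.float64(2.274751668478638))
raw_top_26 0 (np.float64(55.00913651021607), np.float64(-54.69293556753308))
raw_top_26 2 (np.float64(54.08381492829439), np.float64(-53.741746929683956))
(np.float64(55.0075537998468), np.float64(-54.76262660936199))
t 44.78 pos [569.2 -76.6 258.9] w 87.9 F [-0.2  0.5 -1.2] M [ 0.03 -0.02 -0.07] q [-0.15  0.31  1.71  0.    1.13  1.34]
```

```bash
cat >> dial.py <<'E'
def Rd(phi):
    """tool x at in-plane angle phi (rad, from up towards ys), tool y=-nrm"""
    x=np.cos(phi)*up+np.sin(phi)*ys;y=-nrm;return np.c_[x,y,np.cross(x,y)]
E
python3 - <<'E'
from dial import *
p=DC+nrm*110;print(p)
for ph in(np.pi-.35,np.pi-.6,np.pi-.1): go([p[0],p[1]+20,240],R=Rd(ph));
E
```

```text
[587.31392129 114.47375516 171.4       ]
cmd [570.17 -76.75 260.53] delta cm [-20.93   2.05   3.35] rot [-0.47  -2.591 -0.043]
cmd [570.17 -76.75 260.53] delta cm [-20.93   2.05   3.35] rot [-0.435 -2.346 -0.096]
cmd [570.17 -76.75 260.53] delta cm [-20.93   2.05   3.35] rot [-0.504 -2.835  0.017]
```

>>> carry_out(
  delta_pos=[
    [-2,0,0.3],
    [-5,0,0.8],
    [-8.5,0,1.4],
    [-12,0.5,1.9],
    [-15.5,1,2.5],
    [-18.5,1.5,3],
    [-20.9,2.05,3.35],
    [-20.9,2.05,3.35],
    [-20.9,2.05,3.35],
    [-20.9,2.05,3.35],
    [-20.9,2.05,3.35],
    [-20.9,2.05,3.35],
  ],
  rotation=[
    [-0.022,-0.117,-0.005],
    [-0.043,-0.235,-0.01],
    [-0.065,-0.352,-0.014],
    [-0.087,-0.469,-0.019],
    [-0.109,-0.587,-0.024],
    [-0.131,-0.704,-0.029],
    [-0.152,-0.821,-0.034],
    [-0.174,-0.938,-0.038],
    [-0.196,-1.056,-0.043],
    [-0.218,-1.173,-0.048],
    [-0.239,-1.29,-0.053],
    [-0.261,-1.408,-0.058],
  ],
)

```text
t: 45.78
ee_pos: [586.7, 134.1, 238.2]
orientation: [-1.782, 0.16, 0.046]
ft_force: [0.5, 0.6, 0.7]
width: 87.7
```

Run:
```python
from dial import *
did([-20.9,2.05,3.35],[-0.261,-1.408,-0.058]);st()
p,R=load();o=ctrl.get_obs();print(Ro.from_matrix(R).as_rotvec(),o['orientation'])
p=DC+nrm*110
go([*p],R=Rd(np.pi-.6))
```

```text
t 45.78 pos [586.7 134.1 238.2] w 87.7 F [0.5 0.6 0.7] M [ 0.11 -0.17 -0.01] q [ 0.29  0.47  1.55 -0.17  1.32  0.42]
[-1.77994876  0.16232419  0.03784276] [-1.78159269  0.15997717  0.04572256]
cmd [587.33 134.22 240.03] delta cm [ 0.96  7.06 -0.45] rot [-0.174 -0.938 -0.038]
```

>>> carry_out(
  delta_pos=[
    [0,0.5,0],
    [0.2,1.5,-0.1],
    [0.4,3,-0.2],
    [0.6,4.5,-0.3],
    [0.8,6,-0.4],
    [0.96,7.06,-0.45],
    [0.96,7.06,-0.45],
    [0.96,7.06,-0.45],
    [0.96,7.06,-0.45],
    [0.96,7.06,-0.45],
    [0.96,7.06,-0.45],
    [0.96,7.06,-0.45],
  ],
  rotation=[
    [-0.022,-0.117,-0.005],
    [-0.043,-0.235,-0.01],
    [-0.065,-0.352,-0.014],
    [-0.087,-0.469,-0.019],
    [-0.109,-0.587,-0.024],
    [-0.131,-0.704,-0.029],
    [-0.152,-0.821,-0.034],
    [-0.174,-0.938,-0.038],
    [-0.174,-0.938,-0.038],
    [-0.174,-0.938,-0.038],
    [-0.174,-0.938,-0.038],
    [-0.174,-0.938,-0.038],
  ],
)

```text
t: 46.78
ee_pos: [587.5, 114.3, 171.3]
orientation: [-1.761, -0.562, 0.858]
ft_force: [0.1, -0.2, -0.0]
width: 87.5
```

Run:
```python
from dial import *
did([.96,7.06,-.45],[-0.174,-0.938,-0.038]);st()
o=ctrl.get_obs();go(DC+nrm*8,R=Rd(np.pi-.6))
im=snap("side","28")
x0,y0,k=240,120,6
z=cv2.resize(im[y0:220,x0:350],None,fx=k,fy=k,interpolation=cv2.INTER_CUBIC)
def dr(P,col):
    q=cv2.convexHull(((proj("side",P)-[.3,1.1]+.5-[x0,y0])*k).astype(np.float32));cv2.polylines(z,[q.astype(np.int32)],True,col,1)
a=np.linspace(0,6.28,60);u=np.cos(a)[:,None]*up+np.sin(a)[:,None]*ys
dr(DC+57.5*u,(0,255,0));dr(np.r_[DC+nrm*5+18*u,DC+nrm*30+18*u],(0,255,255))
R=Ro.from_rotvec(o['orientation']).as_matrix()
for s in(-1,1): dr(np.array([o['ee_pos']+R@np.array([s*b,0,c]) for b,c in((44,-10),(44,10),(57,10),(57,-10))]),(255,255,0))
cv2.imwrite("pics/f28.png",z)
```

```text
t 46.78 pos [587.5 114.3 171.3] w 87.5 F [ 0.1 -0.2 -0. ] M [ 0.18 -0.13 -0.03] q [ 0.33  0.52  1.65 -0.35  1.14 -0.37]
cmd [587.33 114.49 171.42] delta cm [-0.   10.21  0.  ] rot [ 0. -0. -0.]
```

View pics/f28.png

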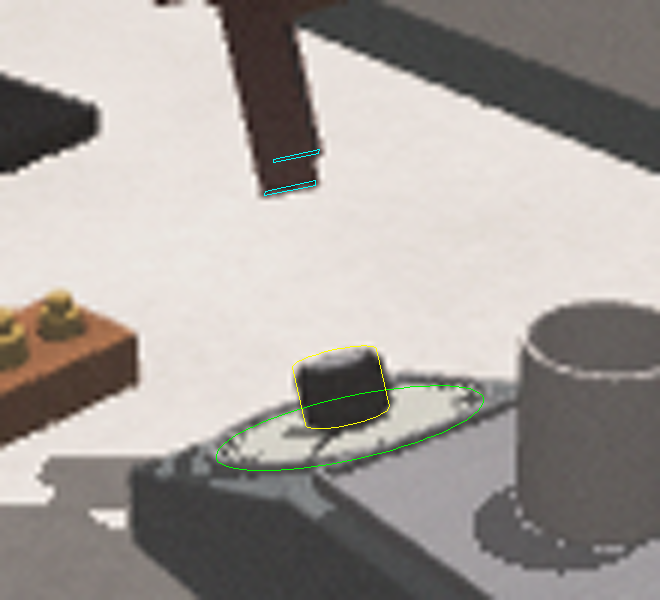

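>>> carry_out(
  delta_pos=[
    [0,2.5,0],
    [0,5.5,0],
    [0,8,0],
    [0,9.4,0],
    [0,10,0],
    [0,10.1,0],
    [0,10.1,0],
    [0,10.1,0],
  ],
  rotation=[
    [0,0,0],
    [0,0,0],
    [0,0,0],
    [0,0,0],
    [0,0,0],
    [0,0,0],
    [0,0,0],
    [0,0,0],
  ],
)

```text
t: 47.5
ee_pos: [585.3, 80.5, 77.6]
orientation: [-1.761, -0.565, 0.858]
ft_force: [1.0, 0.6, -0.7]
width: 87.9
```

Run:
```python
from dial import *
did([0,10.1,0]);st()
im=snap("side","29",(240,120,350,220),6)
```

```text
t 47.5 pos [585.3  80.5  77.6] w 87.9 F [ 1.   0.6 -0.7] M [ 0.13 -0.12  0.05] q [ 0.28  0.63  1.72 -0.4   0.96 -0.34]
```

View pics/side_29.png

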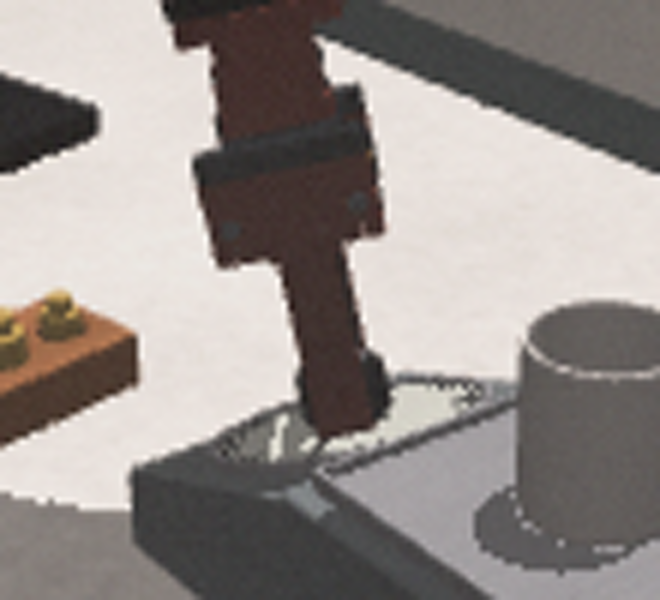

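Aligned with the knob. Close.

>>> carry_out(
  delta_pos=[
    [0,0,0],
    [0,0,0],
    [0,0,0],
    [0,0,0],
    [0,0,0],
    [0,0,0],
    [0,0,0],
    [0,0,0],
    [0,0,0],
    [0,0,0],
    [0,0,0],
    [0,0,0],
  ],
  rotation=[
    [0,0,0],
    [0,0,0],
    [0,0,0],
    [0,0,0],
    [0,0,0],
    [0,0,0],
    [0,0,0],
    [0,0,0],
    [0,0,0],
    [0,0,0],
    [0,0,0],
    [0,0,0],
  ],
  hand=255,
)

```text
t: 48.55
ee_pos: [585.5, 81.3, 76.2]
orientation: [-1.76, -0.567, 0.858]
ft_force: [4.3, 4.3, -4.2]
width: 35.5
```

Run:
```python
from dial import *
st();go()
```

```text
t 48.55 pos [585.5  81.3  76.2] w 35.5 F [ 4.3  4.3 -4.2] M [ 1.   -0.64  0.23] q [ 0.28  0.64  1.72 -0.4   0.95 -0.34]
cmd [584.3   80.08  76.52] delta cm [0. 0. 0.] rot [0. 0. 0.]
```

>>> carry_out(
  delta_pos=[
    [0.1,0,0],
    [0.17,0,0],
    [0.17,0,0],
    [0.17,0,0],
    [0.17,0,0],
    [0.17,0,0],
    [0.17,0,0],
    [0.17,0,0],
    [0.17,0,0],
    [0.17,0,0],
    [0.17,0,0],
    [0.17,0,0],
  ],
  rotation=[
    [0,0,0],
    [0,0,0],
    [0,0.1,0],
    [0,0.2,0],
    [0,0.3,0],
    [0,0.4,0],
    [0,0.5,0],
    [0,0.6,0],
    [0,0.7,0],
    [0,0.8,0],
    [0,0.9,0],
    [0,0.96,0],
  ],
)

```text
t: 49.55
ee_pos: [586.2, 81.6, 76.0]
orientation: [-1.918, 0.079, -0.055]
ft_force: [3.5, 3.0, -2.2]
width: 35.4
```

Run:
```python
from dial import *
did([.17,0,0],[0,.96,0]);st();go()
snap("top","30",(265,150,415,245),5)
```

```text
t 49.55 pos [586.2  81.6  76. ] w 35.4 F [ 3.5  3.  -2.2] M [ 0.62 -0.41  0.15] q [ 0.29  0.64  1.72 -0.4   0.96  0.63]
cmd [585.37  81.3   76.04] delta cm [0. 0. 0.] rot [0. 0. 0.]
```

View pics/top_30.png

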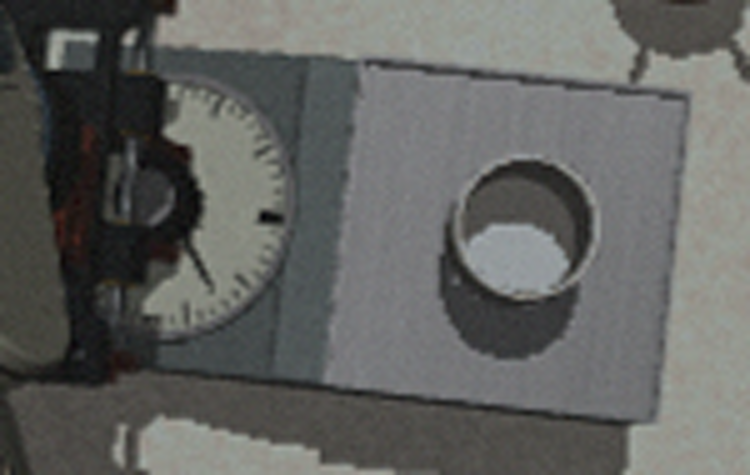

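Run:
```python
from dial import *
print(angles(cv2.imread("pics/raw_top_30.png")))
```

```text
(np.float64(162.02535024676132), np.float64(110.09300963750051))
```

>>> carry_out(
  delta_pos=[
    [0,0,0],
    [0,0,0],
    [0,0,0],
    [0,0,0],
    [0,0,0],
    [0,0,0],
    [0,0,0],
    [0,0,0],
    [0,0,0],
    [0,0,0],
    [0,0,0],
    [0,0,0],
  ],
  rotation=[
    [0,0.1,0],
    [0,0.2,0],
    [0,0.3,0],
    [0,0.4,0],
    [0,0.5,0],
    [0,0.6,0],
    [0,0.7,0],
    [0,0.8,0],
    [0,0.88,0],
    [0,0.94,0],
    [0,0.95,0],
    [0,0.95,0],
  ],
)

```text
t: 50.6
ee_pos: [586.8, 81.4, 76.2]
orientation: [-1.74, 0.704, -0.953]
ft_force: [6.0, 0.7, -4.4]
width: 35.1
```

Run:
```python
from dial import *
did([0,0,0],[0,.95,0]);st();go()
snap("top","31",(265,150,415,245),5)
```

```text
t 50.6 pos [586.8  81.4  76.2] w 35.1 F [ 6.   0.7 -4.4] M [ 0.61 -0.84  0.3 ] q [ 0.28  0.64  1.72 -0.4   0.95  1.57]
cmd [585.37  81.3   76.04] delta cm [0. 0. 0.] rot [0. 0. 0.]
```

View pics/top_31.png

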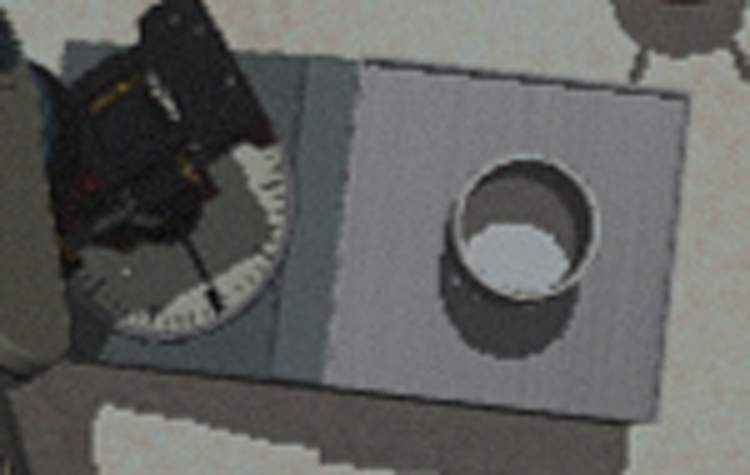

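>>> carry_out(
  delta_pos=[
    [0,0,0],
    [0,0,0],
    [0,0,0],
    [0,0,0],
    [0,0,0],
    [0,-1.5,0],
    [0,-4.5,0],
    [0,-8,0],
    [0,-11,0],
    [0,-14,0],
    [0,-15,0],
    [0,-15,0],
  ],
  rotation=[
    [0,0,0],
    [0,0,0],
    [0,0,0],
    [0,0,0],
    [0,0,0],
    [0,0,0],
    [0,0,0],
    [0,0,0],
    [0,0,0],
    [0,0,0],
    [0,0,0],
    [0,0,0],
  ],
  hand=0,
)

```text
t: 51.65
ee_pos: [591.4, 133.6, 219.6]
orientation: [-1.737, 0.703, -0.955]
ft_force: [0.8, -0.1, -0.1]
width: 87.8
```

Run:
```python
from dial import *
did([0,-15,0]);st();go()
snap("top","32",(265,150,415,245),5)
```

```text
t 51.65 pos [591.4 133.6 219.6] w 87.8 F [ 0.8 -0.1 -0.1] M [0.14 0.02 0.03] q [ 0.36  0.48  1.6  -0.33  1.24  1.52]
cmd [589.87 132.41 216.99] delta cm [0. 0. 0.] rot [0. 0. 0.]
```

View pics/top_32.png

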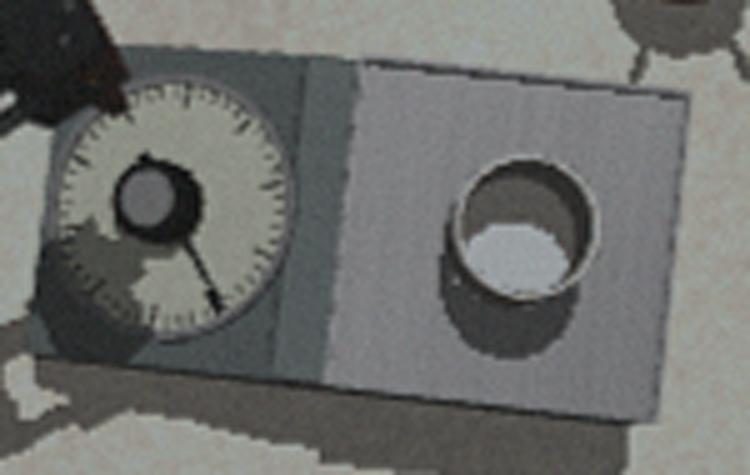

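```bash
cat > m2.py <<'E'
from dial import *
import sys
im=cv2.imread(sys.argv[1])
print(angles(im),angles(im,h=2,hp=2))
g=im.astype(np.float32).mean(2)
th0=np.radians(float(sys.argv[2]))
for r in range(24,58,2):
    best=[]
    t=np.arange(-9,9.01,.25) # tangential mm
    e=np.cos(th0)*up+np.sin(th0)*ys;f=-np.sin(th0)*up+np.cos(th0)*ys
    P=DC+r*e+t[:,None]*f;q=proj("top",P).astype(np.float32);v=cv2.remap(g,q[:,0][:,None],q[:,1][:,None],cv2.INTER_LINEAR)[:,0]
    d=np.clip(np.percentile(v,75)-v,0,None);d=np.clip(d-.3*d.max(),0,None);print(r,round(float((d*t).sum()/d.sum()),2),round(float(d.max()),0),end=" | ")
E
python3 m2.py pics/raw_top_32.png -55
```

```text
(np.float64(-131.58628986290032), np.float64(-124.4888520378477)) (np.float64(-130.63016835021432), np.float64(-122.99467936836395))
24 -0.06 57.0 | 26 0.12 49.0 | 28 0.04 71.0 | 30 -0.03 53.0 | 32 0.09 55.0 | 34 -0.06 64.0 | 36 0.02 48.0 | 38 0.18 51.0 | 40 0.6 40.0 | 42 -0.62 45.0 | 44 -0.72 86.0 | 46 -0.59 81.0 | 48 -0.61 74.0 | 50 -1.02 56.0 | 52 -0.76 66.0 | 54 -0.96 42.0 | 56 -2.88 9.0 |
```

```bash
python3 - <<'E'
from dial import *
snap("side","33",(170,130,430,290),3);st()
crop("pics/raw_side_33.png","pics/d33.png",(270,170,335,205),11)
im=snap("top","33",(250,110,510,310),3)
E
python3 m2.py pics/raw_top_33.png -55
```

```text
t 51.75 pos [589.2 132.  216. ] w 88.0 F [-0.   0.4 -1. ] M [ 0.15 -0.03  0.01] q [ 0.36  0.48  1.6  -0.33  1.23  1.52]
(np.float64(-132.12050809858218), np.float64(-122.49138452188966)) (np.float64(-131.17269614213419), np.float64(-120.99623094173903))
24 -0.05 55.0 | 26 0.13 50.0 | 28 0.04 70.0 | 30 -0.02 53.0 | 32 0.14 54.0 | 34 -0.02 62.0 | 36 0.03 45.0 | 38 0.16 49.0 | 40 0.52 38.0 | 42 -0.68 44.0 | 44 -0.69 85.0 | 46 -0.56 82.0 | 48 -0.61 73.0 | 50 -1.06 56.0 | 52 -0.73 65.0 | 54 -0.69 39.0 | 56 -3.36 8.0 |
```

View pics/side_33.png

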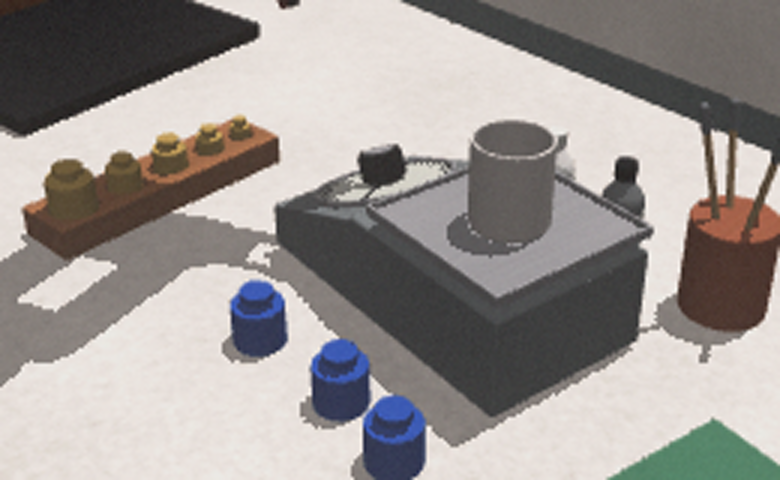

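View pics/d33.png

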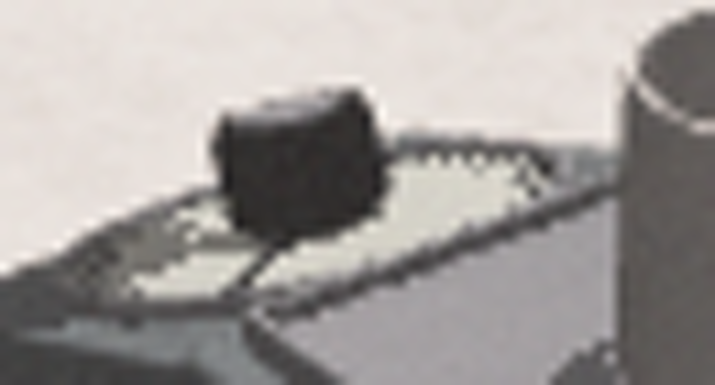

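View pics/top_33.png

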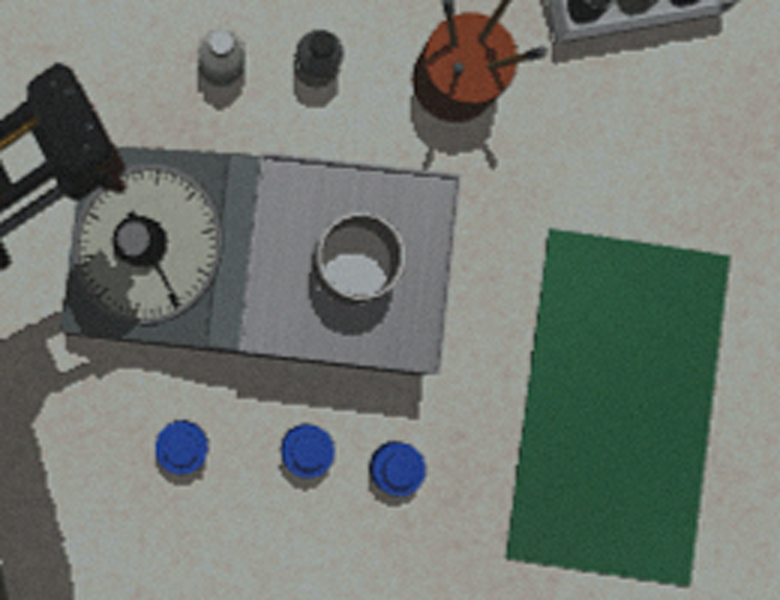

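>>> carry_out(
  delta_pos=[
    [0,0,0],
    [0,0,0],
    [0,0,0],
    [0,0,0],
    [0,0,0],
    [0,0,0],
  ],
  rotation=[
    [0,0,0],
    [0,0,0],
    [0,0,0],
    [0,0,0],
    [0,0,0],
    [0,0,0],
  ],
)

```text
t: 52.3
ee_pos: [589.9, 132.2, 216.8]
orientation: [-1.742, 0.707, -0.952]
ft_force: [-0.1, 0.5, -1.0]
width: 87.7
```

Run:
```python
from h import *
st();print(ctrl.close_job())
```

```text
t 52.3 pos [589.9 132.2 216.8] w 87.7 F [-0.1  0.5 -1. ] M [ 0.18 -0.09  0.01] q [ 0.36  0.48  1.6  -0.33  1.23  1.52]
the job is handed in; nothing more can be done
None
```

I put all five weights back in their wells and stood the cup in the middle of the weighing plate. I then turned the tare knob about 109° clockwise to the pointer, backed the gripper clear and handed the job in at 52 s. No verdict was reported.

- **Weights:** each was released with its foot within about 1 mm of the well floor by the arm's reading. The last pictures show all five upright in the block. The 50 g weight first caught on its well's rim, because I had the well spacing slightly wrong. I corrected that, and the other four went in without contact.
- **Cup:** it stands upright on the plate. I let it go about 1 mm from my estimate of the plate's centre.
- **Zero mark:** in the top view it is about 0.7 mm past the pointer's line, against the 3.5 mm allowed. My automatic angle finder was misled by the gripper's shadow here, so this comes from sampling along the pointer instead. The side view looked consistent but is too oblique to measure.
- **Cameras:** the two disagreed by about 2 mm in x and 4 mm in y at first. I corrected the side camera against the known fingertip positions, after which they agreed to 1–2 mm.
- **Other objects:** in the last pictures the paint bottles, brush jar and blue weights stand where they were.

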